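# Load the print-head dock and lock its retaining frame

### The job

Load the spare print heads into the dock: swing the dock's retaining frame wide open, seat every print-head cartridge on the bench fully home in a pocket of its own (any pocket), then swing the frame fully shut over them. Finally lock the frame with both T-bolts from the rack: pass each through the frame's opening and the slot below until its collar is down on the frame, and give it a quarter turn so that its head lies across the slot. Leave everything else on the bench where it is.

Things in the scene. Friction and masses are not known exactly. Their poses are not given: they have to be found in the camera images.
- dock: fixed tool dock, 116 x 360 mm footprint. Origin on the table below the middle pocket; x runs across the dock from its front (robot side) to its hinge side, y along the row of pockets, z up. Its yaw varies by up to 0.2 rad. A cartridge goes in with its x along dock x, either way round, 2 mm clearance a side; seated, its top is 80 mm above the table.
- frame (a joint): retaining frame hinged along dock y at the dock's back: 0 = shut (level over the pockets), 1.9 rad = fully open (upright, leaning back). Friction hinge (0.45 N m, 3 to 6 N at the bar): stays where left. 170 mm deep, 336 wide, 8 thick: two side arms, a 30 mm strip over the pocket centre line (3 mm above seated cartridges when shut), and the grip bar at the free edge.
- frame_bar (a point): middle of the frame's round black grip bar, 12 mm diameter, free over 240 mm along dock y; 160 mm from the hinge axis; moves with the frame. Shut, it is 87 mm above the table, 90 mm in front of the dock's origin, with free air below. The bar can turn between finger pads as the frame swings.
- frame_hinge (a point): middle of the frame's hinge axis, which runs along dock y; 70 mm behind the dock's origin, 87 mm above the table. At joint value q the bar is 160*cos(q) mm in front (-x of the dock) of it and 160*sin(q) mm above it.
- pocket0 (a point): centre of the floor of one of three identical pockets in a row along dock y, 66 mm apart, pocket1 in the middle at the dock's origin: floor 14 mm and rim 40 mm above the table (26 mm deep), opening 68 mm along dock x by 50 mm along dock y; axes as the dock's
- pocket1 (a point): centre of the floor of one of three identical pockets in a row along dock y, 66 mm apart, pocket1 in the middle at the dock's origin: floor 14 mm and rim 40 mm above the table (26 mm deep), opening 68 mm along dock x by 50 mm along dock y; axes as the dock's
- pocket2 (a point): centre of the floor of one of three identical pockets in a row along dock y, 66 mm apart, pocket1 in the middle at the dock's origin: floor 14 mm and rim 40 mm above the table (26 mm deep), opening 68 mm along dock x by 50 mm along dock y; axes as the dock's
- slot_a (a point): centre of the upper face (80 mm above the table) of the bridge at one end of the dock (20 mm in front of the dock's origin, 145 mm aside along y): 8 mm thick, through slot 41 mm along dock x by 14 mm along dock y, 58 mm free below for a bolt head to turn either way. The shut frame lies 83 to 91 mm above the table with its own 46 x 18 mm opening over the slot. Axes as the dock's
- slot_b (a point): centre of the upper face (80 mm above the table) of the bridge at one end of the dock (20 mm in front of the dock's origin, 145 mm aside along y): 8 mm thick, through slot 41 mm along dock x by 14 mm along dock y, 58 mm free below for a bolt head to turn either way. The shut frame lies 83 to 91 mm above the table with its own 46 x 18 mm opening over the slot. Axes as the dock's
- cart1_mid (a point): centre (33 mm above the underside) of a print-head cartridge, upright; may be absent. 66 mm tall: black base 64 mm (x) by 46 mm (y) by 32 mm high (lowest 6 mm only 58 x 40), on it a bare metal heat sink 40 mm (x) by 38 mm (y) by 34 mm high to grip. 0.14 to 0.28 kg. All cartridges are identical
- cart2_mid (a point): centre (33 mm above the underside) of a print-head cartridge, upright; may be absent. 66 mm tall: black base 64 mm (x) by 46 mm (y) by 32 mm high (lowest 6 mm only 58 x 40), on it a bare metal heat sink 40 mm (x) by 38 mm (y) by 34 mm high to grip. 0.14 to 0.28 kg. All cartridges are identical
- cart3_mid (a point): centre (33 mm above the underside) of a print-head cartridge, upright; may be absent. 66 mm tall: black base 64 mm (x) by 46 mm (y) by 32 mm high (lowest 6 mm only 58 x 40), on it a bare metal heat sink 40 mm (x) by 38 mm (y) by 34 mm high to grip. 0.14 to 0.28 kg. All cartridges are identical
- bolt1_grip (a point): centre of the handle of a T-bolt, upright in the rack at first. From the top: flat handle 54 mm (x) by 12 (y) by 30 high; collar 34 diameter, 5; shaft 10 diameter, 24; cross head 36 (x) by 10 (y) by 8 high, parallel to the handle. Collar's underside 20 mm, head's underside 52 mm below this point. 0.09 kg. Bolts identical, either fits either slot; it turns freely, no stop
- bolt2_grip (a point): centre of the handle of a T-bolt, upright in the rack at first. From the top: flat handle 54 mm (x) by 12 (y) by 30 high; collar 34 diameter, 5; shaft 10 diameter, 24; cross head 36 (x) by 10 (y) by 8 high, parallel to the handle. Collar's underside 20 mm, head's underside 52 mm below this point. 0.09 kg. Bolts identical, either fits either slot; it turns freely, no stop
- rack: fixed orange bolt rack, 170 x 70 x 44 mm; two rails along its x with an 18 mm gap, tops 44 mm above the table; the two bolts hang between them, handles along the rack's x, 76 to 100 mm apart. Origin on the table under its middle
- vase: yellow printed vase, 95 mm tall, 72 mm across; a bystander; origin under its centre
- glue: jar of adhesive, 52 mm across, 100 mm tall; a bystander; origin under its centre
- screwdriver: screwdriver lying on the table, a bystander; origin at its middle
- scraper: bed scraper (spatula) lying on the table, a bystander; origin at its middle
- bracket: orange printed L-bracket, 70 x 40 x 48 mm, a bystander; origin under its base
- gear: yellow printed gear, 78 mm across, 22 mm high, a bystander; origin under its centre
There are look-alikes about, which are no part of the job. Leave any blue look-alike of the part that bears bolt1_grip alone. What is shaped like the part that bears cart2_mid but red is not meant.

How it is judged (in metres and radians):
On the way, in this order (a step that is already met when the one before it is completed fails the run):
1. the retaining frame is swung wide open (past 1.2 rad) (value of joint frame above 1.2 rad), for 0.2 s.
2. every cartridge on the bench is seated in a pocket, frame still open (((horizontal distance between cart1_mid and pocket0 below 0.007 m and z of cart1_mid in the frame of pocket0 between 0.027 and 0.039 m and angle between cart1_mid's own z axis and vertical below 0.12 rad) or (horizontal distance between cart1_mid and pocket1 below 0.007 m and z of cart1_mid in the frame of pocket1 between 0.027 and 0.039 m and angle between cart1_mid's own z axis and vertical below 0.12 rad) or (horizontal distance between cart1_mid and pocket2 below 0.007 m and z of cart1_mid in the frame of pocket2 between 0.027 and 0.039 m and angle between cart1_mid's own z axis and vertical below 0.12 rad)) and ((horizontal distance between cart2_mid and pocket0 below 0.007 m and z of cart2_mid in the frame of pocket0 between 0.027 and 0.039 m and angle between cart2_mid's own z axis and vertical below 0.12 rad) or (horizontal distance between cart2_mid and pocket1 below 0.007 m and z of cart2_mid in the frame of pocket1 between 0.027 and 0.039 m and angle between cart2_mid's own z axis and vertical below 0.12 rad) or (horizontal distance between cart2_mid and pocket2 below 0.007 m and z of cart2_mid in the frame of pocket2 between 0.027 and 0.039 m and angle between cart2_mid's own z axis and vertical below 0.12 rad)) and ((horizontal distance between cart3_mid and pocket0 below 0.007 m and z of cart3_mid in the frame of pocket0 between 0.027 and 0.039 m and angle between cart3_mid's own z axis and vertical below 0.12 rad) or (horizontal distance between cart3_mid and pocket1 below 0.007 m and z of cart3_mid in the frame of pocket1 between 0.027 and 0.039 m and angle between cart3_mid's own z axis and vertical below 0.12 rad) or (horizontal distance between cart3_mid and pocket2 below 0.007 m and z of cart3_mid in the frame of pocket2 between 0.027 and 0.039 m and angle between cart3_mid's own z axis and vertical below 0.12 rad)) and value of joint frame above 0.6 rad), for 0.3 s.
3. the frame is shut over the seated cartridges (((horizontal distance between cart1_mid and pocket0 below 0.007 m and z of cart1_mid in the frame of pocket0 between 0.027 and 0.039 m and angle between cart1_mid's own z axis and vertical below 0.12 rad) or (horizontal distance between cart1_mid and pocket1 below 0.007 m and z of cart1_mid in the frame of pocket1 between 0.027 and 0.039 m and angle between cart1_mid's own z axis and vertical below 0.12 rad) or (horizontal distance between cart1_mid and pocket2 below 0.007 m and z of cart1_mid in the frame of pocket2 between 0.027 and 0.039 m and angle between cart1_mid's own z axis and vertical below 0.12 rad)) and ((horizontal distance between cart2_mid and pocket0 below 0.007 m and z of cart2_mid in the frame of pocket0 between 0.027 and 0.039 m and angle between cart2_mid's own z axis and vertical below 0.12 rad) or (horizontal distance between cart2_mid and pocket1 below 0.007 m and z of cart2_mid in the frame of pocket1 between 0.027 and 0.039 m and angle between cart2_mid's own z axis and vertical below 0.12 rad) or (horizontal distance between cart2_mid and pocket2 below 0.007 m and z of cart2_mid in the frame of pocket2 between 0.027 and 0.039 m and angle between cart2_mid's own z axis and vertical below 0.12 rad)) and ((horizontal distance between cart3_mid and pocket0 below 0.007 m and z of cart3_mid in the frame of pocket0 between 0.027 and 0.039 m and angle between cart3_mid's own z axis and vertical below 0.12 rad) or (horizontal distance between cart3_mid and pocket1 below 0.007 m and z of cart3_mid in the frame of pocket1 between 0.027 and 0.039 m and angle between cart3_mid's own z axis and vertical below 0.12 rad) or (horizontal distance between cart3_mid and pocket2 below 0.007 m and z of cart3_mid in the frame of pocket2 between 0.027 and 0.039 m and angle between cart3_mid's own z axis and vertical below 0.12 rad)) and value of joint frame below 0.07 rad), for 0.2 s.
4. both T-bolts are through the slots, collars down, turned across (((horizontal distance between bolt1_grip and slot_a below 0.008 m and z of bolt1_grip in the frame of slot_a between 0.026 and 0.037 m and angle between the x axis of bolt1_grip and the y axis of slot_a, either way round below 0.35 rad) or (horizontal distance between bolt1_grip and slot_b below 0.008 m and z of bolt1_grip in the frame of slot_b between 0.026 and 0.037 m and angle between the x axis of bolt1_grip and the y axis of slot_b, either way round below 0.35 rad)) and ((horizontal distance between bolt2_grip and slot_a below 0.008 m and z of bolt2_grip in the frame of slot_a between 0.026 and 0.037 m and angle between the x axis of bolt2_grip and the y axis of slot_a, either way round below 0.35 rad) or (horizontal distance between bolt2_grip and slot_b below 0.008 m and z of bolt2_grip in the frame of slot_b between 0.026 and 0.037 m and angle between the x axis of bolt2_grip and the y axis of slot_b, either way round below 0.35 rad)) and value of joint frame below 0.07 rad), for 0.2 s.
At the end, for the whole second after the job is handed in: Each cartridge present is on a pocket floor (within 7 mm sideways, 6 mm in height, tilt under 0.12 rad); frame shut (under 0.07 rad); each T-bolt in a slot (within 8 mm), collar down on the frame (within 5 mm), head within 0.35 rad of square across the slot (all of step 4 and ((horizontal distance between cart1_mid and pocket0 below 0.007 m and z of cart1_mid in the frame of pocket0 between 0.027 and 0.039 m and angle between cart1_mid's own z axis and vertical below 0.12 rad) or (horizontal distance between cart1_mid and pocket1 below 0.007 m and z of cart1_mid in the frame of pocket1 between 0.027 and 0.039 m and angle between cart1_mid's own z axis and vertical below 0.12 rad) or (horizontal distance between cart1_mid and pocket2 below 0.007 m and z of cart1_mid in the frame of pocket2 between 0.027 and 0.039 m and angle between cart1_mid's own z axis and vertical below 0.12 rad)) and ((horizontal distance between cart2_mid and pocket0 below 0.007 m and z of cart2_mid in the frame of pocket0 between 0.027 and 0.039 m and angle between cart2_mid's own z axis and vertical below 0.12 rad) or (horizontal distance between cart2_mid and pocket1 below 0.007 m and z of cart2_mid in the frame of pocket1 between 0.027 and 0.039 m and angle between cart2_mid's own z axis and vertical below 0.12 rad) or (horizontal distance between cart2_mid and pocket2 below 0.007 m and z of cart2_mid in the frame of pocket2 between 0.027 and 0.039 m and angle between cart2_mid's own z axis and vertical below 0.12 rad)) and ((horizontal distance between cart3_mid and pocket0 below 0.007 m and z of cart3_mid in the frame of pocket0 between 0.027 and 0.039 m and angle between cart3_mid's own z axis and vertical below 0.12 rad) or (horizontal distance between cart3_mid and pocket1 below 0.007 m and z of cart3_mid in the frame of pocket1 between 0.027 and 0.039 m and angle between cart3_mid's own z axis and vertical below 0.12 rad) or (horizontal distance between cart3_mid and pocket2 below 0.007 m and z of cart3_mid in the frame of pocket2 between 0.027 and 0.039 m and angle between cart3_mid's own z axis and vertical below 0.12 rad))); the robot touches nothing.
It fails at once if a bystander (vase, glue jar, screwdriver, scraper, bracket, gear) is pushed more than 60 mm from its place (distance of any of vase, glue, screwdriver, scraper, bracket, gear from where it was at the start of the episode above 0.06 m).
Of cart1, cart2, cart3 only 1 to 3 are there at a start; the rules pass over those that are not, and their reading is None.
At some moment in a run one of cart1, cart2, cart3 may be knocked a few centimetres aside while the robot is not near it.
It also fails if it takes over 210 s, if anything falls off the work surface, if the arm or the gripper's body presses on something with over 40 N, if the wrist force passes 120 N, or if a joint passes its speed limit or range.

### The arm

A 7-joint arm with a two-finger parallel gripper is mounted at the origin on the work surface. World frame = base frame: x ahead of the robot, y to its left, z up, the work surface at z = 0. Lengths are in mm, angles in rad, forces in N, time in s.
With the tool pointing down it reaches from about 400 to 900 mm from the base axis. Payload 5.5 kg.
Tool frame: the origin (TCP) lies midway between the tips of the shut fingers; the grasp point (between the pads) lies 19 mm behind it; z points along the fingers, y is the direction in which the jaws open and shut (so a half turn about z gives the same grasp; the last joint's range is limited). The gripper opens to 85 mm and grips with 20 to 120 N. Pads are 22 mm wide; open, the fingers measure 114 mm over their backs; the gripper's body (76 mm by 85 mm) begins 54 mm behind the grasp point. The pads swing forward as they close: fully open they stand 13 mm farther back than shut.
Start: joints at [1.465, 0.501, -0.427, 1.55, 0.221, 1.138, -0.21], TCP at [234.355, -606.282, 231.31] pointing down, gripper open.
Joint ranges: [-2.88, 2.88], [-0.31, 2.03], [-1.54, 1.56], [0.2, 2.42], [-1.41, 4.55], [0.19, 2.02], [-2.57, 2.57]. Speed limits (rad/s): [2.57, 2.57, 3.14, 3.14, 3.14, 3.14, 3.14].

### API

Orientations are given as a unit quaternion [w, x, y, z].
In Python, from cell import manip gives the robot as it stands.
- The arm moves only by the tool servo_tool, never from a script. Its argument "increments" is a list that holds one entry, the list of rows, each a list of 7 numbers: the turn, a rotation vector about the world's x, y, z each as a share of pi/4 rad, from -1 to 1, then the shift along the world's x, y, z each as a share of 20 cm, from -1 to 1, then the opening, from 0 (shut) to 1 (fully open). A call has 1 to 5 rows; each row is the pose to reach, as a shift and turn from the pose measured when the call began; what a row does not reach only later rows make up. A row lasts 1/8 s, in which the tool goes at most 62.5 mm and 10.7 degrees, less where a joint would pass 70% of its speed; a pose out of reach is approached as far as the arm can. A call with a number of a shift or a turn outside -1 to 1 is refused whole. A call with a gripper value outside its range is refused whole. The fingers move at their own pace and stop on an object; "force" is the grip in N (left out, the last holds). Time passes only in rows, so rows that repeat a pose let the fingers close. It gives the time, the measured TCP pose, the force and the opening at its end, in the units of the state.
- manip.get_state(): the state, without advancing time (a new reading comes with each control period).
- manip.capture(name): name is "scene" or "top" or "wrist"; returns a dict with "img" (420x560x3 uint8, red, green, blue), "depth" (420x560 float32, mm along the optical axis (not along the pixel's ray), 0 where there is no reading), "fov_y" (degrees; the focal length in pixels is half the picture's height over the tangent of half this angle, whatever the lens; pixels are square), "cx", "cy" (the principal point, pixels), "extrinsics" (4x4, takes a point from camera to world coordinates); the wrist camera has in their place "hand_eye" (4x4, takes a point from camera to tool coordinates, whose origin is the TCP and whose axes are the flange's). Camera axes: x right, y up, looking along -z (the intrinsics and any distortion apply to the point x, -y, -z); pixel columns grow to the right and rows downward; lengths in mm; the calibration is good to about 2 mm. A picture is of the moment at which its call begins: read the wrist's pose just before it.
- manip.job_done(): hands the job in, once; it reports no verdict.
The state is a dict: "clock": time; "q": joint angles; "joint_velocities": joint speeds; "effort": joint torques, N m; "position": TCP position; "tool_rot": TCP orientation; "force": force on the tool from outside, world axes, zero at the start; "wrist_torque": the same for the moment, N m; "grip_width": opening from 0.0 (shut) to 1.0 (fully open).
Only numpy, scipy, OpenCV 4.12 (cv2) and the standard library are available. Lean on these libraries where they do the work, as an engineer would, in place of code of your own. Each camera call takes 0.05 s, during which the arm holds its last target.

## Working session

There is one attempt and no reset: what is moved stays moved. The work goes in short steps, Python scripts to look and compute and a tool call to move; the robot and the scene stay as the last step left them, time stands still between calls to the robot, and variables do not carry over. Pictures are saved under pics/ and viewed, and the job is handed in when it is done.

Besides the shell and the picture viewer there is one more tool, called as a command line: name --argument value ..., lists and objects as JSON in quotes. servo_tool: Moves the arm, as the interface text tells. Shift numbers are shares of 20 cm and turn numbers shares of pi/4 rad, none past 1 either way. Its arguments: {"type":"object","properties":{"increments":{"type":"array","items":{"type":"array","items":{"type":"array","items":{"type":"number","minimum":-1,"maximum":1}}}},"force":{"type":"number"}},"required":["increments"]}

```bash
ls -la; mkdir -p pics; cat > h.py <<'E'
import numpy as np, cv2
from cell import manip
from scipy.spatial.transform import Rotation as R
def cap(n,fn=None):
    s=manip.get_state(); c=manip.capture(n)
    if fn: cv2.imwrite('pics/'+fn,c['img'][:,:,::-1])
    return s,c
def T(s):
    M=np.eye(4);w,x,y,z=s['tool_rot'];M[:3,:3]=R.from_quat([x,y,z,w]).as_matrix();M[:3,3]=s['position'];return M
def cloud(s,c):
    d=c['depth'];h,w=d.shape;f=h/2/np.tan(np.radians(c['fov_y'])/2)
    u,v=np.meshgrid(np.arange(w),np.arange(h))
    P=np.stack([(u-c['cx'])/f*d,-(v-c['cy'])/f*d,-d,np.ones_like(d)],-1)
    E=c['extrinsics'] if 'extrinsics' in c else T(s)@np.array(c['hand_eye'])
    X=(P@np.array(E).T)[...,:3]; X[d<=0]=np.nan
    return X
E
python3 - <<'E'
from h import *
print(manip.get_state())
for n in ['scene','top','wrist']:
    s,c=cap(n,n+'0.png'); print(n,{k:np.round(v,3).tolist() for k,v in c.items() if k not in('img','depth')})
E
```

```text
total 12
drwxr-xr-x  3 agent agent 4096 Dec  6 04:24 .
drwxr-xr-x 23 root  root  4096 Dec  6 04:24 ..
drwxr-xr-x  2 agent agent 4096 Dec  6 04:24 pics
{'clock': 0.0, 'q': array([ 1.46519068,  0.50186699, -0.42678776,  1.5514413 ,  0.22078484,
        1.13831495, -0.21030622]), 'joint_velocities': array([ 0.00128807, -0.00017867, -0.00027525, -0.00077707,  0.00082183,
       -0.00044616, -0.00076203]), 'effort': array([-1.57031540e-03, -5.69517910e+01, -5.81671759e+00, -2.80939382e+01,
        1.06764308e-02,  1.19149775e-02,  5.17820956e-05]), 'position': array([ 234.03507362, -605.65762556,  230.25067008]), 'tool_rot': array([-9.78213107e-04,  9.83042003e-01,  1.83377873e-01, -1.41377349e-04]), 'force': array([ 0.40486478, -0.69741783, -0.31851665]), 'wrist_torque': array([ 0.00715169,  0.0514871 , -0.03376123]), 'grip_width': 0.9966967330551385}
scene {'fov_y': 46.829, 'cx': 277.777, 'cy': 207.429, 'extrinsics': [[0.808, -0.44, 0.392, 1091.31], [0.589, 0.599, -0.543, -900.325], [0.004, 0.669, 0.743, 1295.799], [0.0, 0.0, 0.0, 1.0]]}
top {'fov_y': 42.341, 'cx': 280.411, 'cy': 210.604, 'extrinsics': [[-0.02, 0.999, -0.049, 370.994], [-1.0, -0.02, -0.001, 14.891], [-0.002, 0.049, 0.999, 1563.333], [0.0, 0.0, 0.0, 1.0]]}
wrist {'fov_y': 62.387, 'cx': 279.323, 'cy': 207.001, 'hand_eye': [[-0.0, 0.965, 0.26, 65.73], [1.0, 0.0, 0.001, 1.181], [0.001, 0.26, -0.965, -142.656], [0.0, 0.0, 0.0, 1.0]]}
```

View pics/scene0.png

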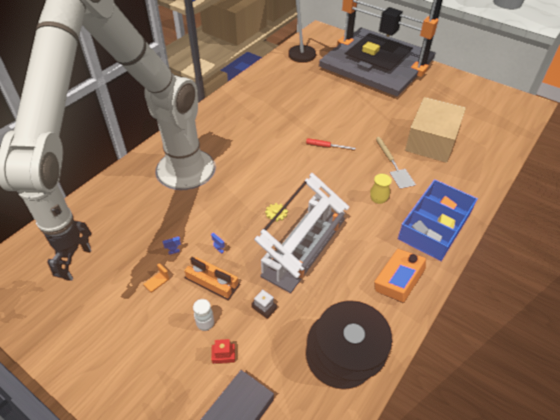

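View pics/top0.png

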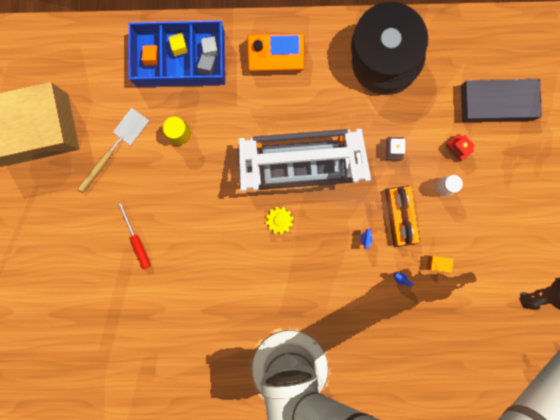

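View pics/wrist0.png

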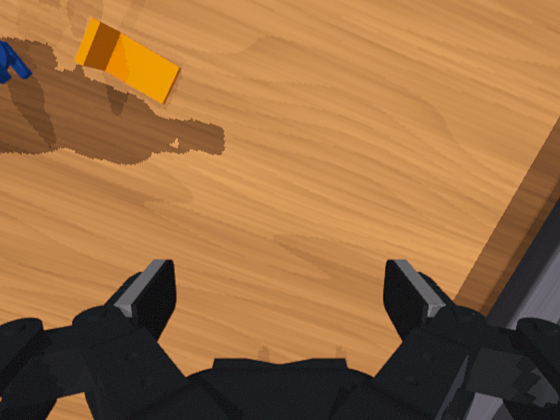

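```bash
python3 - <<'E'
from h import *
s,c=cap('top'); im=c['img'][:,:,::-1]
a=cv2.resize(im[110:290,220:480],None,fx=3,fy=3,interpolation=cv2.INTER_CUBIC); cv2.imwrite('pics/z1.png',a)
X=cloud(s,c); np.save('top0.npy',X); 
hz=np.clip(X[...,2],0,250)
b=cv2.applyColorMap((np.nan_to_num(hz)).astype(np.uint8),cv2.COLORMAP_JET)
cv2.imwrite('pics/z2.png',cv2.resize(b[110:290,220:480],None,fx=3,fy=3,interpolation=0))
s,c=cap('scene'); im=c['img'][:,:,::-1]
cv2.imwrite('pics/z3.png',cv2.resize(im[160:380,130:390],None,fx=2.7,fy=2.7,interpolation=cv2.INTER_CUBIC)); np.save('scene0.npy',cloud(s,c))
E
```

```text
(no output)
```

View pics/z1.png

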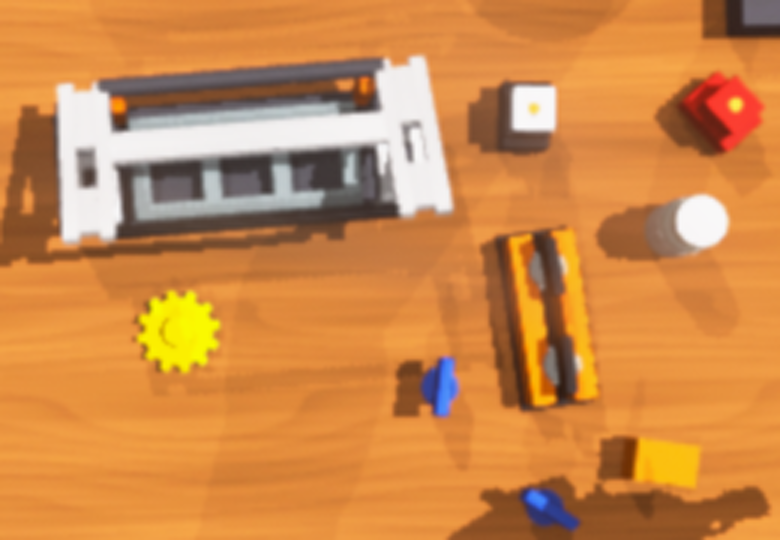

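View pics/z2.png

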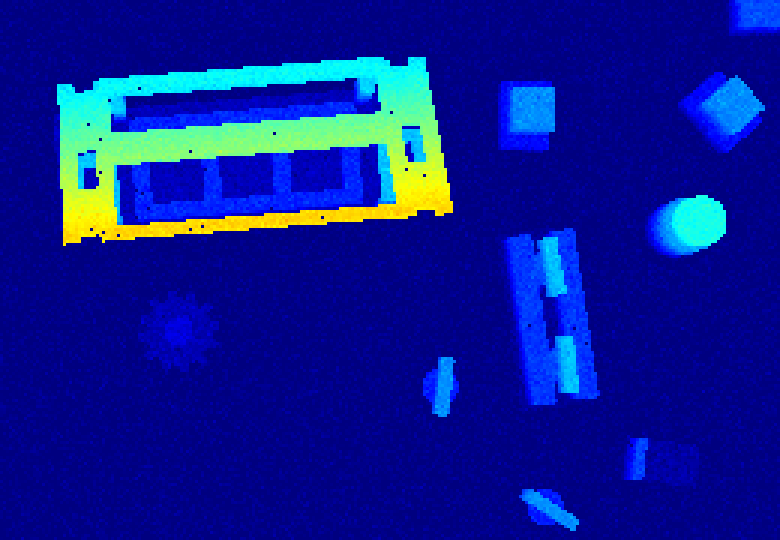

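View pics/z3.png

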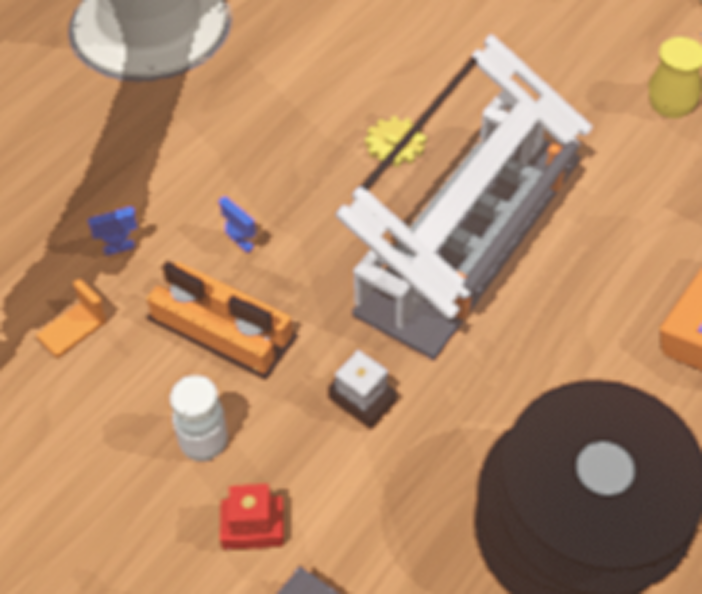

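```bash
cat > fit.py <<'E'
from h import *
def reg(X,x0,x1,y0,y1,z0,z1):
    P=X.reshape(-1,3); m=(P[:,0]>x0)&(P[:,0]<x1)&(P[:,1]>y0)&(P[:,1]<y1)&(P[:,2]>z0)&(P[:,2]<z1); return P[m]
def rect(P):
    (c,sz,a)=cv2.minAreaRect(P[:,:2].astype(np.float32)); return np.round(c,1),np.round(sz,1),round(a,2)
E
python3 - <<'E'
from fit import *
X=np.load('top0.npy')
print('table', [np.round(np.nanmedian(X[v-5:v+5,u-5:u+5].reshape(-1,3),0),1) for u,v in [(200,260),(330,240),(440,120),(480,300)]])
def px(u,v,r=0): print((u,v),np.round(np.nanmedian(X[v-r:v+r+1,u-r:u+r+1].reshape(-1,3),0),1))
# frame
c=X[110+150//3,220+250//3]; print('dockish',c)
P=reg(X,c[0]-150,c[0]+150,c[1]-220,c[1]+220,75,400)
from scipy.spatial.transform import Rotation
m=P.mean(0);u,s,vt=np.linalg.svd(P-m); n=vt[2]*np.sign(vt[2][2]); print(len(P),m,n,s/len(P)**.5)
r=(P-m)@n; P=P[abs(r)<6]; m=P.mean(0);u,s,vt=np.linalg.svd(P-m); n=vt[2]*np.sign(vt[2][2]); print(len(P),m,n,np.arccos(n[2]))
yaw=np.arctan2(n[1],n[0]);
print('horizontal dir of normal',n[:2]/np.hypot(*n[:2]), yaw)
ex=np.array([-n[2]*np.cos(yaw),-n[2]*np.sin(yaw),np.hypot(n[0],n[1])]) # up slope dir?
for sgn in (1,):
    t=np.cross(n,[0,0,1]);t/=np.linalg.norm(t); w=np.cross(t,n)
    A=np.stack([(P-m)@w,(P-m)@t],1).astype(np.float32); 
    print(w,t); print(cv2.minAreaRect(A))
    np.save('A.npy',A)
    (cc,sz,a)=cv2.minAreaRect(A); print('center',m+w*cc[0]+t*cc[1])
# pocket rims
Q=reg(X,c[0]-120,c[0]+120,c[1]-220,c[1]+220,33,47); print('rim',rect(Q),len(Q))
for nm,(u,v),z0,z1 in [('cart',(396,148),55,80),('cartb',(396,148),20,80),('red',(461,147),55,80),('rack',(403,215),38,50),('racktall',(403,215),55,120),('b1',(402,199),66,110),('b2',(409,232),66,110),('gear',(280,220),8,40),('glue',(450,184),85,120),('blue',(367,238),40,90),('blue2',(403,279),40,90),('brk',(441,264),3,70)]:
    o=X[v,u]; rr=60 if nm not in('rack','racktall') else 110
    if nm in('b1','b2'): rr=35
    Q=reg(X,o[0]-rr,o[0]+rr,o[1]-rr,o[1]+rr,z0,z1); print(nm,np.round(o,1),len(Q), rect(Q) if len(Q)>5 else None, np.round(np.median(Q[:,2]),1) if len(Q) else '')
E
```

```text
table [array([311.8, 251.2,   1.2]), array([ 360.4, -124.3,    1.3]), array([ 703.5, -451.9,    1.1]), array([ 181.3, -548.1,    1.1])]
dockish [574.52311469 -46.81561159 131.58214781]
3907 [582.54711661 -48.65836001 125.65088927] [0.4761977  0.02088575 0.87909018] [112.25842     53.28982592  11.49212871]
3054 [578.62641956 -39.39558377 129.60369708] [0.47613263 0.02593696 0.8789909 ] 0.49705450894691366
horizontal dir of normal [0.99851957 0.05439359] 0.054420448601135096
[-0.87768961 -0.04781147  0.47683855] [ 0.05439359 -0.99851957  0.        ]
((-1.0869903564453125, 6.79638671875), (176.88819885253906, 337.0318603515625), 0.41004544496536255)
center [579.95013959 -46.12993833 129.08537817]
rim (array([580.4, -67.8]), array([117.5, 268.2]), 7.55) 996
cart [ 610.5 -306.7   75.9] 218 (array([ 618.1, -312.6]), array([38.9, 40. ]), 87.87) 66.7
cartb [ 610.5 -306.7   75.9] 413 (array([ 618.4, -312.1]), array([46.9, 65.5]), 86.66) 59.7
red [ 611.5 -490.2   63.8] 226 (array([ 617.8, -499.5]), array([40.8, 40.8]), 40.26) 66.4
rack [ 427.3 -334.5   12.3] 802 (array([ 434.3, -343. ]), array([146.1, 241.4]), 67.06) 45.1
racktall [ 427.3 -334.5   12.3] 446 (array([ 434.4, -335.6]), array([109., 286.]), 50.42) 77.8
b1 [ 469.1 -319.1   74.6] 108 (array([ 470.7, -323.9]), array([53.2, 13.7]), 8.27) 79.4
b2 [ 378.  -334.2   79.8] 105 (array([ 381. , -335.2]), array([50.6, 13.1]), 3.67) 80.1
gear [419.8  17.7  23.3] 494 (array([421.4,  19.1]), array([109.2, 125.6]), 83.98) 13.6
glue [ 505.6 -444.9   98.9] 247 (array([ 507.8, -452.4]), array([43.6, 46.1]), 0.42) 100.9
blue [ 364.  -220.3   71.6] 129 (array([ 362.8, -223.1]), array([30. , 50.6]), 59.65) 65.9
blue2 [ 249.4 -317.1   64.7] 120 (array([ 248.6, -317.5]), array([50.4, 31. ]), 81.66) 66.7
brk [ 285.1 -440.1    6.2] 802 (array([ 285.1, -440.4]), array([119.8, 119.2]), 0.51) 6.3
```

servo_tool --increments '[[[0,0,-0.1,0.2,0.2,0.15,1],[0,0,-0.2,0.4,0.4,0.3,1],[0,0,-0.3,0.6,0.6,0.45,1],[0,0,-0.4,0.8,0.8,0.6,1],[0,0,-0.4,0.98,0.98,0.75,1]]]'

```text
clock: 0.88
position: [429.6, -409.9, 380.5]
tool_rot: [-0.0, 1.0, 0.027, -0.0]
force: [0.6, -1.8, 0.1]
grip_width: 1.002
```

```bash
python3 - <<'E'
from h import *
s,c=cap('wrist','w1.png'); np.save('w1.npy',cloud(s,c)); print(s['position'])
E
```

```text
[ 429.63277738 -409.9257679   380.47960112]
```

View pics/w1.png

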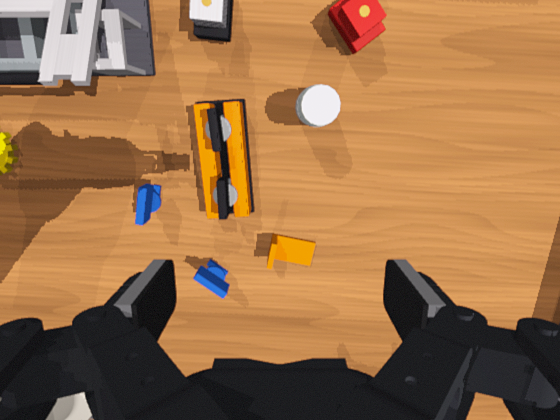

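servo_tool --increments '[[[0,0,0,0.1,0.25,0,1],[0,0,0,0.2,0.5,0,1],[0,0,0,0.3,0.75,0,1],[0,0,0,0.4,1,0,1],[0,0,0,0.4,1,0,1]]]'

```text
clock: 1.55
position: [519.9, -196.8, 386.4]
tool_rot: [-0.001, 0.999, 0.038, 0.005]
force: [0.3, -0.6, 0.2]
grip_width: 1.001
```

servo_tool --increments '[[[0,0,0,0,0.25,0,1],[0,0,0,0,0.5,0,1],[0,0,0,0,0.75,0,1],[0,0,0,0,0.75,0,1],[0,0,0,0,0.75,0,1]]]'

```text
clock: 2.17
position: [519.8, -48.3, 386.2]
tool_rot: [-0.0, 0.999, 0.037, 0.005]
force: [0.1, 0.0, -0.1]
grip_width: 1.002
```

```bash
python3 - <<'E'
from h import *
s,c=cap('wrist','w2.png'); np.save('w2.npy',cloud(s,c)); print(s['position'],s['joint_velocities'].max(),s['q'])
E
```

```text
[519.80059105 -48.30351722 386.21657287] 0.01894858613700687 [ 0.67429959  0.16612341 -0.71685333  1.65740589  0.11126682  1.3490316
 -1.55541193]
```

View pics/w2.png

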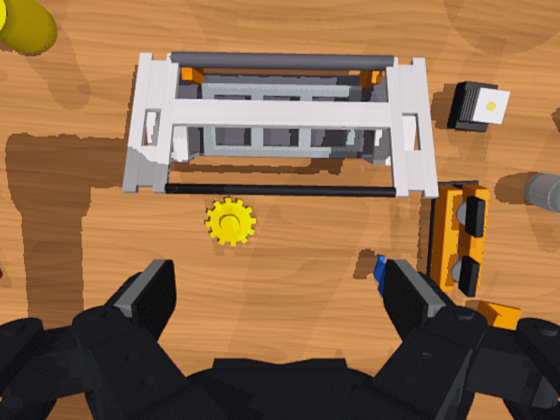

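```bash
cat > dockfit.py <<'E'
from fit import *
import sys
def fitframe(X,lim=(420,760,-260,170)):
    P=reg(X,*lim,78,400)
    rng=np.random.default_rng(0);best=None
    for _ in range(300):
        a,b,c=P[rng.choice(len(P),3,False)];n=np.cross(b-a,c-a);l=np.linalg.norm(n)
        if l<1:continue
        n/=l
        k=(abs((P-a)@n)<2.5).sum()
        if best is None or k>best[0]: best=(k,a,n)
    Q=P[abs((P-best[1])@best[2])<3]; m=Q.mean(0); n=np.linalg.svd(Q-m,full_matrices=False)[2][2]; n*=np.sign(n[2])
    return Q,m,n
E
python3 - <<'E'
from dockfit import *
X=np.load('w2.npy')
print('table',np.round(np.nanmedian(X[200:240,300:360].reshape(-1,3),0),1))
Q,m,n=fitframe(X); t=np.cross(n,[0,0,1]);t/=np.linalg.norm(t); w=np.cross(t,n)
print(len(Q),m,n,'q',np.arccos(n[2]),'t',t)
A=np.stack([(Q-m)@w,(Q-m)@t],1).astype(np.float32);cc,sz,a=cv2.minAreaRect(A);print(cc,sz,a,'center',m+w*cc[0]+t*cc[1])
# bar: dark pixels
im=cv2.imread('pics/w2.png'); 
B=X[180:200,180:390].reshape(-1,3);g=im[180:200,180:390].max(-1).reshape(-1)
b=B[(g<60)&(B[:,2]>100)];print('bar',len(b),np.median(b,0),b.min(0),b.max(0)); k=np.polyfit(b[:,1],b[:,0],1);print(k,np.polyval(k,-46))
# rims
D=reg(X,480,720,-260,170,35,46);print('rim',len(D),rect(D))
h=X[55:68,175:390].reshape(-1,3);print('hinge rod',np.nanmedian(h,0));hh=h[h[:,2]>60];print(len(hh),np.polyfit(hh[:,1],hh[:,0],1),hh.mean(0))
E
```

```text
table [ 4.332e+02 -1.356e+02  3.000e-01]
19351 [577.55678563 -46.88734287 130.79844754] [0.47583166 0.02677324 0.87912879] q 0.49676525511687714 t [ 0.05617735 -0.99842081  0.        ]
(-3.95745849609375, 0.4125823974609375) (174.0570526123047, 337.2265319824219) 0.12107224017381668 center [581.05358491 -47.10382622 128.91238503]
bar 1855 [510.05770994 -49.98248972 168.87607081] [ 499.52533715 -167.17781189  163.37158678] [521.13725863  55.99396987 171.93157941]
[-5.75229011e-02  5.07173005e+02] 509.8190585737695
rim 4567 (array([586.1, -46. ]), array([118. , 254.5]), 3.37)
hinge rod [647.87746591 -42.99608044  95.17828731]
2780 [-7.37569747e-02  6.44786721e+02] [647.94155993 -42.77343845  94.92252718]
```

servo_tool --increments '[[[0,0,-0.2,-0.02,0,-0.1,0.6],[0,0,-0.4,-0.04,0,-0.2,0.6],[0,0,-0.6,-0.05,-0.01,-0.3,0.6],[0,0,-0.8,-0.05,-0.01,-0.4,0.6],[0,0,-1,-0.05,-0.01,-0.5,0.6]]]'

```text
clock: 2.85
position: [509.7, -53.4, 285.2]
tool_rot: [0.002, 0.936, -0.353, 0.005]
force: [0.5, -0.5, 1.1]
grip_width: 0.596
```

servo_tool --increments '[[[0,0,-0.2,0,0,-0.1,0.6],[0,0,-0.4,0,0,-0.2,0.6],[0,0,-0.6,0,0,-0.2,0.6],[0,0,-0.8,0,0,-0.2,0.6],[0,0,-0.9,0,0,-0.2,0.6]]]'

```text
clock: 3.48
position: [504.2, -56.8, 233.9]
tool_rot: [0.012, 0.835, -0.55, -0.016]
force: [-0.2, -0.8, -0.9]
grip_width: 0.601
```

```bash
cat >> h.py <<'E'
def st():
    s=manip.get_state();M=T(s);print('t',round(s['clock'],2),'p',np.round(s['position'],1),'yawx',round(np.arctan2(M[1,0],M[0,0]),4),'tilt',np.round(M[:2,2],3),'F',np.round(s['force'],1),'g',round(s['grip_width']*85,1),'q',np.round(s['q'],2));return s
E
python3 - <<'E'
from h import *
st();cap('wrist','w3.png')
E
```

```text
t 3.48 p [504.2 -56.8 233.9] yawx -1.1651 tilt [-0.039 -0.003] F [-0.2 -0.8 -0.9] g 51.1 q [-0.34  0.25  0.46  1.89 -0.12  1.06 -2.56]
```

View pics/w3.png

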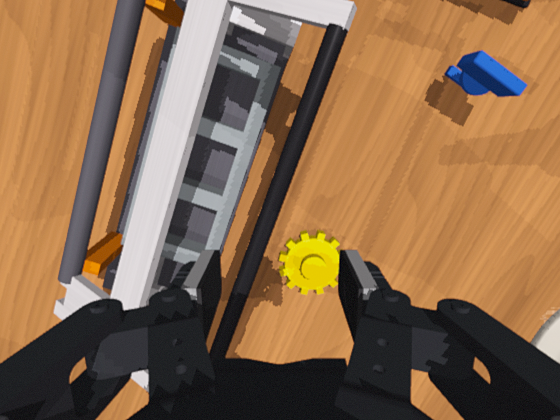

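servo_tool --increments '[[[0,0,0.2,0.02,0.02,0.05,0.6],[0,0,0.4,0.02,0.02,0.05,0.6],[0,0,0.6,0.02,0.02,0.05,0.6],[0,0,0.8,0.02,0.02,0.05,0.6],[0,0,1,0.02,0.02,0.05,0.6]]]'

```text
clock: 4.15
position: [508.5, -54.9, 244.2]
tool_rot: [0.018, 0.982, -0.188, -0.008]
force: [-0.1, 0.1, 0.2]
grip_width: 0.596
```

servo_tool --increments '[[[0,0,0.2,0,0,0,0.6],[0,0,0.4,0,0,0,0.6],[0,0,0.6,0,0,0,0.6],[0,0,0.8,0,0,0,0.6],[0,0,1,0,0,0,0.6]]]'

```text
clock: 4.78
position: [508.5, -56.6, 244.1]
tool_rot: [0.02, 0.979, 0.204, -0.001]
force: [-0.7, -0.1, -1.1]
grip_width: 0.6
```

servo_tool --increments '[[[0,0,0.2,0,0,0,0.6],[0,0,0.4,0,0,0,0.6],[0,0,0.6,0,0,0,0.6],[0,0,0.8,0,0,0,0.6],[0,0,1,0,0,0,0.6]]]'

```text
clock: 5.4
position: [508.5, -58.3, 244.1]
tool_rot: [0.019, 0.825, 0.565, 0.007]
force: [0.3, -0.3, 0.3]
grip_width: 0.599
```

```bash
python3 - <<'E'
from h import *
st()
E
```

```text
t 5.4 p [508.5 -58.3 244.1] yawx 1.2001 tilt [ 0.033 -0.024] F [ 0.3 -0.3  0.3] g 50.9 q [-0.08  0.19  0.14  1.92 -0.    1.   -0.31]
```

servo_tool --increments '[[[0.015,0.02,0.25,0,0.03,0,0.6],[0.03,0.042,0.545,0.005,0.03,-0.05,0.6],[0.03,0.042,0.545,0.005,0.03,-0.1,0.6],[0.03,0.042,0.545,0.005,0.03,-0.15,0.6],[0.03,0.042,0.545,0.005,0.03,-0.15,0.6]]]'

```text
clock: 6.02
position: [508.8, -53.1, 213.3]
tool_rot: [-0.002, 0.687, 0.726, 0.003]
force: [-0.6, 0.7, -0.2]
grip_width: 0.603
```

```bash
python3 - <<'E'
from h import *
st(); cap('wrist','w4.png')
E
```

```text
t 6.03 p [508.8 -53.1 213.3] yawx 1.626 tilt [0.001 0.008] F [-0.6  0.7 -0.2] g 51.3 q [-0.02  0.24  0.09  1.93 -0.04  0.97  0.14]
```

View pics/w4.png

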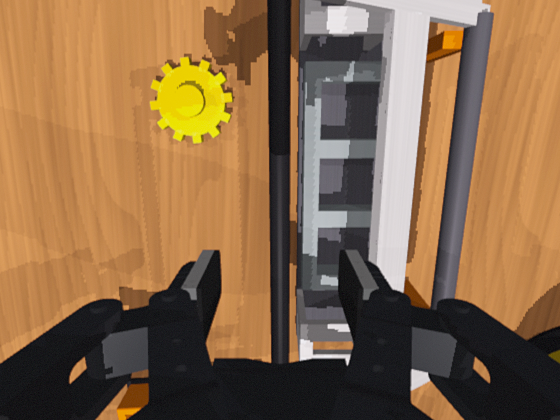

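servo_tool --increments '[[[0,0,0,0,0,-0.15,0.6],[0,0,0,0,0,-0.28,0.6],[0,0,0,0,0,-0.34,0.6],[0,0,0,0,0,-0.34,0.6],[0,0,0,0,0,-0.34,0.3]]]' --force 40

```text
clock: 6.7
position: [510.1, -52.9, 146.9]
tool_rot: [-0.001, 0.687, 0.727, 0.004]
force: [0.2, -0.6, -0.4]
grip_width: 0.398
```

servo_tool --increments '[[[0,0,0,0,0,0,0],[0,0,0,0,0,0,0],[0,0,0,0,0,0,0],[0,0,0,0,0,0,0]]]' --force 40

```text
clock: 7.2
position: [508.8, -53.1, 147.3]
tool_rot: [-0.002, 0.687, 0.726, 0.003]
force: [-4.5, 0.1, 4.4]
grip_width: 0.126
```

```bash
python3 - <<'E'
from h import *
s=st()
ex=np.array([np.cos(.057),np.sin(.057)])
q0=.4967
for q in [.5,.65,.8,.95,1.1,1.25,1.4,1.55,1.7,1.85]:
    dx=160*(np.cos(q0)-np.cos(q)); dz=160*(np.sin(q)-np.sin(q0)); print(q, np.round(np.r_[dx*ex,dz]/200,3))
E
```

```text
t 7.2 p [508.8 -53.1 147.3] yawx 1.6263 tilt [0.002 0.007] F [-4.5  0.1  4.4] g 10.7 q [-0.02  0.33  0.09  1.99 -0.05  0.83  0.16]
0.5 [0.001 0.    0.002]
0.65 [0.066 0.004 0.103]
0.8 [0.146 0.008 0.193]
0.95 [0.238 0.014 0.27 ]
1.1 [0.34  0.019 0.332]
1.25 [0.45  0.026 0.378]
1.4 [0.566 0.032 0.407]
1.55 [0.686 0.039 0.419]
1.7 [0.805 0.046 0.412]
1.85 [0.922 0.053 0.388]
```

servo_tool --increments '[[[0,0,0,0.03,0.002,0.053,0],[0,0,0,0.066,0.004,0.103,0],[0,0,0,0.146,0.008,0.193,0],[0,0,0,0.238,0.014,0.27,0],[0,0,0,0.34,0.019,0.332,0]]]'

```text
clock: 7.82
position: [573.7, -49.3, 215.4]
tool_rot: [-0.005, 0.687, 0.726, 0.001]
force: [-12.5, 0.1, 9.9]
grip_width: 0.122
```

```bash
python3 - <<'E'
from h import *
s=st()
ex=np.array([np.cos(.057),np.sin(.057)])
h=np.array([649.5,-43.2]); 
d=(h-s['position'][:2])@ex; z=s['position'][2]+19-87; print(d,z,np.arctan2(z,d),np.hypot(z,d))
q0=np.arctan2(z,d)
for q in [1.25,1.4,1.55,1.7,1.85]:
    dx=160*(np.cos(q0)-np.cos(q)); dz=160*(np.sin(q)-np.sin(q0)); print(q, np.round(np.r_[dx*ex,dz]/200,3))
E
```

```text
t 7.83 p [573.7 -49.3 215.4] yawx 1.6259 tilt [-0.006  0.008] F [-12.5   0.1   9.9] g 10.4 q [-0.03  0.36  0.1   1.77 -0.05  1.03  0.14]
76.03252561507382 147.37016798030749 1.0944869702948752 165.82795711806529
1.25 [0.114 0.007 0.048]
1.4 [0.23  0.013 0.077]
1.55 [0.35  0.02  0.089]
1.7 [0.469 0.027 0.082]
1.85 [0.586 0.033 0.058]
```

servo_tool --increments '[[[0,0,0,0.11,0.007,0.055,0],[0,0,0,0.22,0.013,0.087,0],[0,0,0,0.34,0.02,0.1,0],[0,0,0,0.459,0.027,0.092,0],[0,0,0,0.576,0.033,0.068,0]]]'

```text
clock: 8.45
position: [689.6, -42.6, 231.1]
tool_rot: [-0.005, 0.687, 0.726, 0.001]
force: [-5.0, -0.3, 2.7]
grip_width: 0.12
```

```bash
python3 - <<'E'
from h import *
s=st(); cap('scene','s1.png'); cap('top','t1.png')
E
```

```text
t 8.45 p [689.6 -42.6 231.1] yawx 1.6261 tilt [-0.006  0.008] F [-5.  -0.3  2.7] g 10.2 q [-0.04  0.54  0.1   1.44 -0.06  1.16  0.12]
```

View pics/s1.png

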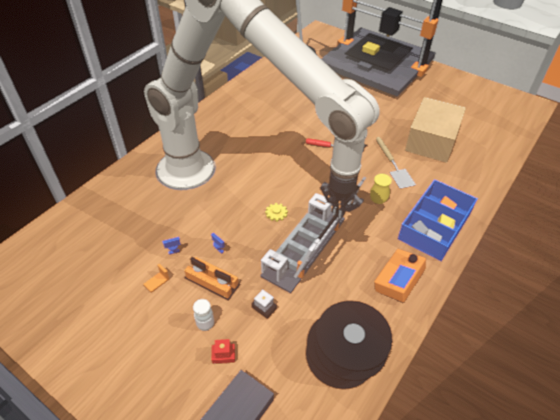

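View pics/t1.png

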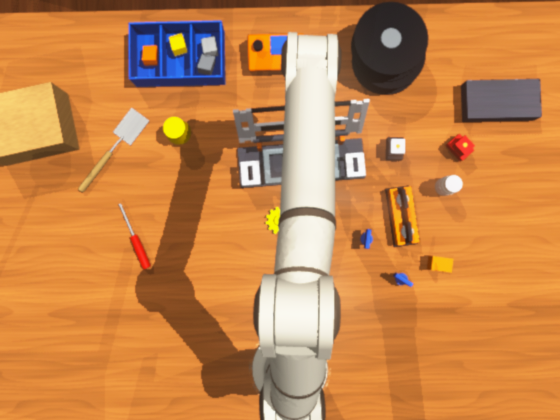

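servo_tool --increments '[[[0,0,0,0,0,0,0.6],[0,0,0,0,0,0,0.6],[0,0,0,0,0,0.15,0.6],[0,0,0,0,0,0.4,0.6],[0,0,0,0,-0.2,0.6,0.8]]]'

```text
clock: 9.18
position: [692.1, -77.3, 352.7]
tool_rot: [-0.004, 0.684, 0.729, 0.004]
force: [1.5, -0.8, -0.6]
grip_width: 0.788
```

servo_tool --increments '[[[0,0,0,-0.2,-0.2,0,0.9],[0,0,0,-0.4,-0.4,0,0.9],[0,0,0,-0.6,-0.6,0,0.9],[0,0,0,-0.6,-0.8,0,0.9],[0,0,0,-0.6,-0.8,0,0.9]]]'

```text
clock: 9.8
position: [569.8, -241.9, 353.5]
tool_rot: [-0.003, 0.687, 0.727, 0.003]
force: [0.2, -1.0, -0.5]
grip_width: 0.903
```

```bash
python3 - <<'E'
from h import *
s,c=cap('wrist','w5.png'); np.save('w5.npy',cloud(s,c)); st()
E
```

```text
t 9.85 p [ 571.  -239.   353.2] yawx 1.6305 tilt [0.    0.011] F [-0.4  0.8 -0.1] g 76.6 q [ 0.22  0.33  0.18  1.49 -0.07  1.33  0.47]
```

View pics/w5.png

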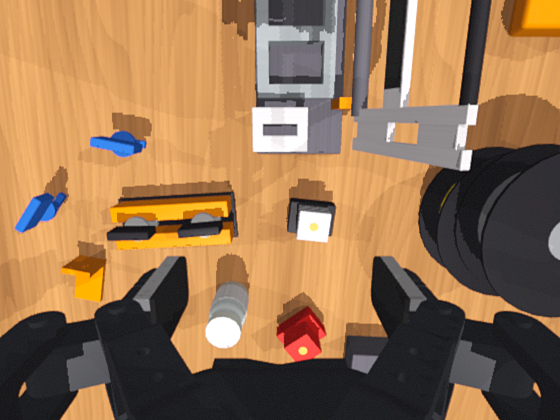

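```bash
python3 - <<'E'
from fit import *
X=np.load('w5.npy'); o=np.array([618,-313])
for z0,z1 in [(58,72),(26,38),(22,72)]:
    Q=reg(X,o[0]-50,o[0]+50,o[1]-50,o[1]+50,z0,z1); print(z0,len(Q),rect(Q),np.median(Q[:,2]))
Q=reg(X,520,700,-240,-170,72,90);print('bridge',len(Q),rect(Q),np.median(Q[:,2]))
E
```

```text
58 925 (array([ 618.9, -314.4]), array([38.7, 40.2]), 87.32) 66.1028901843946
26 584 (array([ 619.1, -314.1]), array([45.8, 64.2]), 87.54) 32.01485628954964
22 1682 (array([ 619., -314.]), array([45.8, 64.3]), 87.64) 64.62985590299624
bridge 1946 (array([ 596.5, -192.7]), array([120. ,  49.5]), 2.17) 80.25786108537037
```

servo_tool --increments '[[[-0.014,0,-0.13,0.08,-0.125,-0.2,0.9],[-0.014,0,-0.13,0.16,-0.25,-0.4,0.9],[-0.014,0,-0.13,0.24,-0.375,-0.6,0.9],[-0.014,0,-0.13,0.24,-0.375,-0.9,0.9],[-0.014,0,-0.13,0.24,-0.375,-1,0.9]]]'

```text
clock: 10.48
position: [617.0, -310.5, 148.6]
tool_rot: [-0.004, 0.721, 0.693, -0.001]
force: [-0.3, -0.1, 1.0]
grip_width: 0.899
```

```bash
python3 - <<'E'
from fit import *
st();s,c=cap('wrist','w6.png'); X=cloud(s,c); o=np.array([619,-314])
for z0,z1 in [(58,72),(26,38),(22,72)]:
    Q=reg(X,o[0]-50,o[0]+50,o[1]-50,o[1]+50,z0,z1); print(z0,len(Q),rect(Q),np.median(Q[:,2]))
E
```

```text
t 10.47 p [ 617.  -310.5  148.6] yawx 1.5304 tilt [-0.006  0.004] F [-0.3 -0.1  1. ] g 76.5 q [ 0.3   0.63  0.18  1.52 -0.13  1.02  0.48]
58 3308 (array([ 619. , -314.4]), array([38.7, 40. ]), 86.95) 66.07695064365566
26 1821 (array([ 619. , -314.1]), array([45.9, 64. ]), 87.16) 31.92266893902672
22 5495 (array([ 619. , -314.1]), array([45.9, 64. ]), 87.16) 65.39635663219022
```

View pics/w6.png

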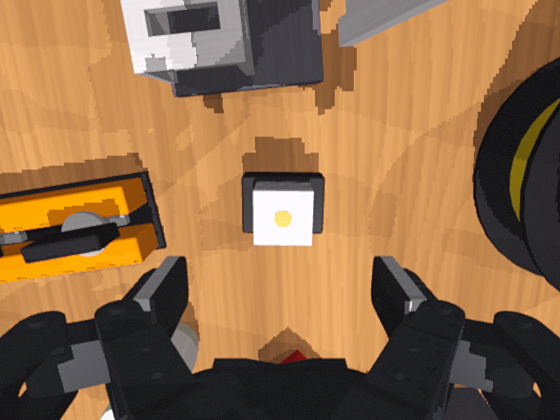

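servo_tool --increments '[[[0,0,-0.005,0.01,-0.018,-0.25,0.9],[0,0,-0.005,0.01,-0.018,-0.45,0.9],[0,0,-0.005,0.01,-0.018,-0.548,0.9],[0,0,-0.005,0.01,-0.018,-0.548,0.9],[0,0,-0.005,0.01,-0.018,-0.548,0.6]]]' --force 60

```text
clock: 11.15
position: [620.8, -314.7, 40.9]
tool_rot: [-0.002, 0.722, 0.691, 0.0]
force: [0.3, 0.1, 0.6]
grip_width: 0.707
```

servo_tool --increments '[[[0,0,0,0,0,0,0.3],[0,0,0,0,0,0,0.3],[0,0,0,0,0,0,0.3],[0,0,0,0,0,0,0.3]]]' --force 60

```text
clock: 11.65
position: [622.3, -315.6, 43.5]
tool_rot: [-0.0, 0.723, 0.691, 0.001]
force: [-1.9, 0.2, 6.9]
grip_width: 0.461
```

```bash
python3 - <<'E'
from fit import *
st();s,c=cap('wrist','w7.png')
E
```

```text
t 11.65 p [ 622.3 -315.6   43.5] yawx 1.5268 tilt [0.001 0.001] F [-1.9  0.2  6.9] g 39.2 q [ 0.32  0.76  0.17  1.55 -0.15  0.85  0.5 ]
```

View pics/w7.png

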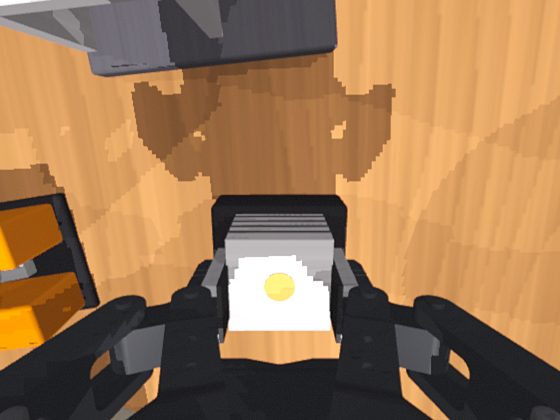

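servo_tool --increments '[[[0,0,0,0,0,0.2,0.3],[0,0,0,0,0,0.4,0.3],[0,0,0.05,0,0.1,0.6,0.3],[0,0,0.13,-0.05,0.4,0.6,0.3],[0,0,0.13,-0.1,0.7,0.6,0.3]]]'

```text
clock: 12.32
position: [602.4, -174.7, 164.8]
tool_rot: [0.001, 0.687, 0.727, 0.001]
force: [1.7, 0.9, -2.4]
grip_width: 0.457
```

servo_tool --increments '[[[0,0,0,-0.05,0.2,0,0.3],[0,0,0,-0.1,0.4,0,0.3],[0,0,0,-0.12,0.55,0,0.3],[0,0,0,-0.12,0.65,0,0.3],[0,0,0,-0.12,0.65,0,0.3]]]'

```text
clock: 12.95
position: [578.8, -42.9, 165.0]
tool_rot: [0.001, 0.686, 0.728, 0.002]
force: [0.1, 0.8, -1.3]
grip_width: 0.454
```

```bash
python3 - <<'E'
from fit import *
st();s,c=cap('wrist','w8.png'); X=cloud(s,c);np.save('w8.npy',X); st()
M=T(s);L=(X-M[:3,3])@M[:3,:3]  # tool coords
Q=L.reshape(-1,3);ok=(abs(Q[:,0])<60)&(abs(Q[:,1])<60)&(Q[:,2]>-40)&(Q[:,2]<30);Q=Q[ok]
print(np.histogram(Q[:,2],bins=14,range=(-40,30)))
for a,b in [(-28,-16),(5,15)]:
    q=Q[(Q[:,2]>a)&(Q[:,2]<b)]; print(a,len(q), rect(q), np.median(q,0))
E
```

```text
t 12.95 p [578.8 -42.9 165. ] yawx 1.6308 tilt [0.004 0.002] F [ 0.1  0.8 -1.3] g 38.6 q [-0.07  0.42  0.12  1.81 -0.06  0.92  0.14]
t 13.0 p [578.8 -45.  165. ] yawx 1.6286 tilt [0.004 0.001] F [-0.3 -0.7 -1.6] g 38.4 q [-0.06  0.42  0.12  1.81 -0.06  0.92  0.14]
(array([1188,  566,  650, 9978,  752,  631,  474,  368,  273,  291, 2648,
        342,  302,  284]), array([-40., -35., -30., -25., -20., -15., -10.,  -5.,   0.,   5.,  10.,
        15.,  20.,  25.,  30.]))
-28 10975 (array([0.7, 0.3]), array([39.2, 66.2]), 0.17) [  4.5762154    0.14431392 -22.62831155]
5 2939 (array([11.1,  0.1]), array([26. , 64.2]), 0.39) [19.75685638  0.10654143 11.50297434]
```

View pics/w8.png

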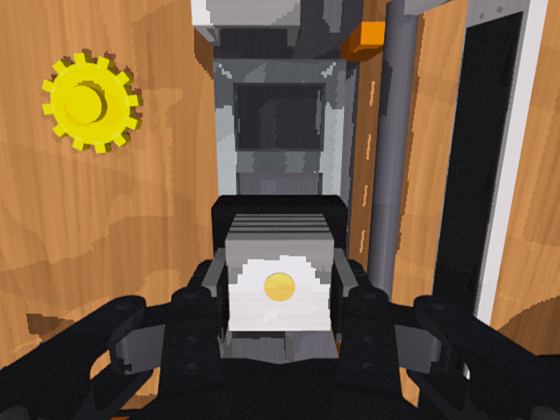

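```bash
python3 - <<'E'
from fit import *
X=np.load('w8.npy'); a=.057; ex=np.array([np.cos(a),np.sin(a)]); ey=np.array([-ex[1],ex[0]]); o=np.array([579.9,-47.2])
P=X.reshape(-1,3);D=np.c_[(P[:,:2]-o)@ex,(P[:,:2]-o)@ey,P[:,2]]
D=D[(abs(D[:,0])<100)&(D[:,1]>30)&(D[:,1]<190)]
rim=D[abs(D[:,2]-40)<3]; flo=D[abs(D[:,2]-14)<3]
print(len(rim),rim.min(0),rim.max(0)); print(len(flo),np.percentile(flo,[1,99],axis=0))
f=flo[(abs(flo[:,0])<45)&(flo[:,1]>41)&(flo[:,1]<95)];print('floor',np.percentile(f,[.5,99.5],axis=0),len(f))
r=rim[(rim[:,1]>50)&(rim[:,1]<85)]
L=r[r[:,0]<0];Rr=r[r[:,0]>0];print('rim inner L',np.percentile(L[:,0],[2,98]),'R',np.percentile(Rr[:,0],[2,98]))
r=rim[(abs(rim[:,0])<25)];print(np.histogram(r[:,1],bins=np.arange(30,120,3)))
M=abs(r[:,1]-99)<12; print(np.percentile(r[M,1],[2,98]))
br=D[(abs(D[:,2]-80)<3)];print('bridge',np.percentile(br,[1,99],axis=0))
E
```

```text
7716 [-52.36930027  30.00371532  37.01884839] [ 67.50648543 126.66969714  42.99748163]
12132 [[-45.83907723  38.16352765  12.41864958]
 [ 62.47029456 151.29441907  16.00834059]]
floor [[-34.31483207  41.33878682  12.30009834]
 [ 33.58753876  90.61872984  16.25749871]] 5256
rim inner L [-48.14062511 -34.41261918] R [33.60358968 47.35845259]
(array([223, 252, 256, 198,   0,   0,   0,   0,   0,   0,   0,   0,   0,
         0,   0,   0,   0,   0,   0,   0, 253, 276, 328, 291, 319, 186,
         0,   0,   0]), array([ 30,  33,  36,  39,  42,  45,  48,  51,  54,  57,  60,  63,  66,
        69,  72,  75,  78,  81,  84,  87,  90,  93,  96,  99, 102, 105,
       108, 111, 114, 117]))
[ 90.9413175  106.42406653]
bridge [[-51.7086237  109.05021216  77.50484177]
 [ 54.6677921  133.44078985  82.29132605]]
```

servo_tool --increments '[[[0,0,0,0.004,-0.016,-0.15,0.3],[0,0,0,0.004,-0.016,-0.3,0.3],[0,0,0,0.004,-0.016,-0.38,0.3],[0,0,0,0.004,-0.016,-0.38,0.3],[0,0,0,0.004,-0.016,-0.38,0.3]]]'

```text
clock: 13.62
position: [580.5, -48.8, 89.9]
tool_rot: [0.002, 0.687, 0.727, 0.002]
force: [-0.2, -0.6, -2.1]
grip_width: 0.456
```

```bash
python3 - <<'E'
from fit import *
st()
E
```

```text
t 13.62 p [580.5 -48.8  89.9] yawx 1.6279 tilt [0.005 0.   ] F [-0.2 -0.6 -2.1] g 38.8 q [-0.05  0.52  0.11  1.85 -0.08  0.77  0.16]
```

servo_tool --increments '[[[0,0.006,0,-0.004,0.002,-0.02,0.3],[0,0.006,0,-0.004,0.002,-0.06,0.3],[0,0.006,0,-0.004,0.002,-0.1,0.3],[0,0.006,0,-0.004,0.002,-0.14,0.3],[0,0.006,0,-0.004,0.002,-0.165,0.3]]]'

```text
clock: 14.25
position: [579.2, -48.4, 57.3]
tool_rot: [-0.001, 0.687, 0.727, -0.0]
force: [-13.7, 1.7, 39.7]
grip_width: 0.452
```

```bash
python3 - <<'E'
from fit import *
st()
E
```

```text
t 14.25 p [579.2 -48.4  57.3] yawx 1.6279 tilt [-0.001  0.001] F [-13.7   1.7  39.7] g 38.4 q [-0.04  0.57  0.1   1.86 -0.09  0.71  0.17]
```

Seated on the floor. Release, rise, inspect.

servo_tool --increments '[[[0,0,0,0,0,0.01,0.65],[0,0,0,0,0,0.01,0.65],[0,0,0,0,0,0.03,0.65],[0,0,0,0,-0.05,0.2,0.65],[0,0,0,0,-0.2,0.4,0.65]]]'

```text
clock: 14.88
position: [578.8, -86.3, 137.5]
tool_rot: [-0.002, 0.685, 0.728, -0.0]
force: [0.5, -0.0, 0.3]
grip_width: 0.647
```

servo_tool --increments '[[[0,0,0,-0.1,-0.2,0.3,0.65],[0,0,0,-0.15,-0.3,0.6,0.65],[0,0,0,-0.15,-0.3,0.9,0.65],[0,0,0,-0.15,-0.3,0.9,0.65],[0,0,0,-0.15,-0.3,0.9,0.65]]]'

```text
clock: 15.5
position: [549.0, -146.3, 318.3]
tool_rot: [-0.001, 0.685, 0.728, 0.0]
force: [0.0, -0.3, -0.7]
grip_width: 0.65
```

```bash
python3 - <<'E'
from fit import *
st();s,c=cap('wrist','w9.png'); X=cloud(s,c); np.save('w9.npy',X)
a=.057; ex=np.array([np.cos(a),np.sin(a)]); ey=np.array([-ex[1],ex[0]]); o=np.array([579.5,-47.2])
P=X.reshape(-1,3);D=np.c_[(P[:,:2]-o)@ex,(P[:,:2]-o)@ey,P[:,2]]
d=D[(abs(D[:,0])<45)&(abs(D[:,1])<45)]
for z0,z1 in [(72,90),(42,50)]:
  q=d[(d[:,2]>z0)&(d[:,2]<z1)];print(z0,len(q),rect(q),np.median(q[:,2]))
# bar
q=D[(D[:,2]>200)&(abs(D[:,1])<150)&(D[:,0]>40)&(D[:,0]<250)];print('high',len(q),np.percentile(q,[1,50,99],axis=0) if len(q) else '')
cap('top','t2.png');
E
```

```text
t 15.5 p [ 549.  -146.3  318.3] yawx 1.632 tilt [-0.001  0.002] F [ 0.  -0.3 -0.7] g 55.3 q [ 0.08  0.25  0.16  1.67 -0.04  1.23  0.31]
72 1546 (array([-0.3, -0.9]), array([40.2, 38.2]), 0.14) 80.18506553363764
42 901 (array([1.5, 0.3]), array([77.6, 90.4]), 86.47) 45.96923921485518
high 8175 [[  97.88374383 -148.69239463  202.25104156]
 [ 108.40573353  -65.68386666  244.99043707]
 [ 116.75959128   27.59136842  248.3375427 ]]
```

View pics/w9.png

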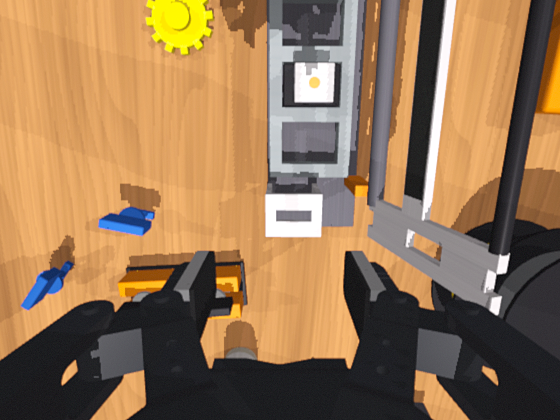

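View pics/t2.png

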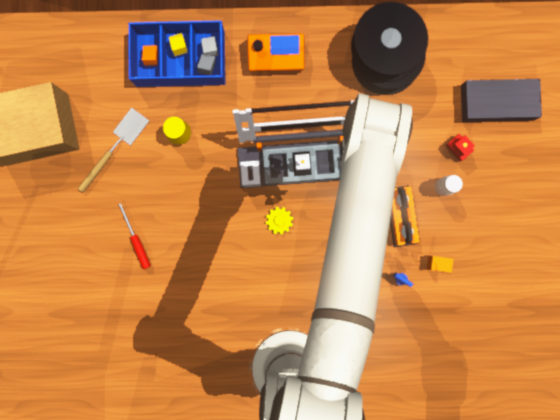

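servo_tool --increments '[[[0,0,0,0.2,0.15,0,0.6],[0,0,0,0.4,0.3,0,0.6],[0,0,0,0.6,0.45,0,0.6],[0,0,0,0.697,0.527,0,0.6],[0,0,0,0.697,0.527,0,0.6]]]'

```text
clock: 16.23
position: [687.2, -37.2, 312.0]
tool_rot: [-0.005, 0.683, 0.73, -0.002]
force: [0.0, 0.4, -0.7]
grip_width: 0.6
```

```bash
python3 - <<'E'
from fit import *
st();s,c=cap('wrist','w10.png'); X=cloud(s,c)
a=.057; ex=np.array([np.cos(a),np.sin(a)]); ey=np.array([-ex[1],ex[0]]); o=np.array([579.5,-47.2])
P=X.reshape(-1,3);D=np.c_[(P[:,:2]-o)@ex,(P[:,:2]-o)@ey,P[:,2]]
q=D[(D[:,2]>225)&(D[:,1]<110)&(D[:,1]>0)&(D[:,0]>40)&(D[:,0]<250)];print('high',len(q),np.percentile(q,[1,50,99],axis=0) if len(q) else '')
print('tcp dock',(s['position'][:2]-o)@ex,(s['position'][:2]-o)@ey)
E
```

```text
t 16.23 p [687.2 -37.2 312. ] yawx 1.6368 tilt [-0.011  0.004] F [ 0.   0.4 -0.7] g 51.0 q [-0.06  0.49  0.11  1.35 -0.06  1.32  0.12]
high 51240 [[ 50.34762428   0.83449305 244.42605337]
 [111.14687141  14.00856667 387.30781733]
 [167.84135042  97.60203933 410.32301724]]
tcp dock 108.11842701982881 3.883303352729463
```

View pics/w10.png

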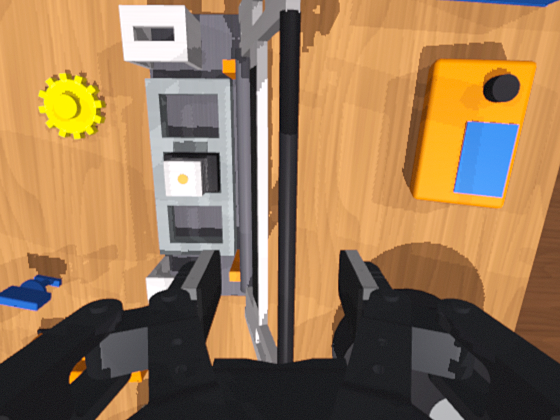

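servo_tool --increments '[[[-0.005,-0.014,-0.011,0.008,-0.015,-0.2,0.6],[-0.005,-0.014,-0.011,0.008,-0.015,-0.38,0.6],[-0.005,-0.014,-0.011,0.008,-0.015,-0.43,0.6],[-0.005,-0.014,-0.011,0.008,-0.015,-0.43,0.6],[-0.005,-0.014,-0.011,0.008,-0.015,-0.43,0.3]]]' --force 40

```text
clock: 16.9
position: [689.0, -42.9, 228.7]
tool_rot: [0.002, 0.688, 0.726, 0.001]
force: [-0.0, -0.2, -0.6]
grip_width: 0.4
```

servo_tool --increments '[[[0,0,0,0,0,0,0],[0,0,0,0,0,0,0],[0,0,0,0,0,0,0],[0,0,0,0,0,0,0]]]'

```text
clock: 17.4
position: [690.4, -42.9, 230.9]
tool_rot: [0.003, 0.688, 0.726, 0.002]
force: [2.0, 0.1, 6.6]
grip_width: 0.121
```

```bash
cat > arc.py <<'E'
from fit import *
import sys
a=.057; ex=np.array([np.cos(a),np.sin(a)]); ey=np.array([-ex[1],ex[0]]); o=np.array([579.5,-47.2])
s=st(); off=float(sys.argv[1])
d=(s['position'][:2]-o)@ex-70; z=s['position'][2]+off-87; q0=np.arctan2(z,-d); print('q',q0,'r',np.hypot(d,z),(s['position'][:2]-o)@ey)
for q in map(float,sys.argv[2:]):
    dx=-160*np.cos(q)-d; dz=160*np.sin(q)-z; print(q,np.round(np.r_[dx*ex,dz]/200,3))
E
python3 arc.py 14 1.65 1.5 1.35 1.2 1.05
```

```text
t 17.4 p [690.4 -42.9 230.9] yawx 1.6253 tilt [ 0.007 -0.002] F [2.  0.1 6.6] g 10.3 q [-0.05  0.54  0.11  1.46 -0.06  1.14  0.12]
q 1.8246797078702996 r 163.12266262847785 -2.0702162629890264
1.65 [-0.141 -0.008  0.008]
1.5 [-0.261 -0.015  0.009]
1.35 [-0.379 -0.022 -0.009]
1.2 [-0.494 -0.028 -0.044]
1.05 [-0.602 -0.034 -0.096]
```

servo_tool --increments '[[[0,0,0,-0.141,-0.008,0.018,0],[0,0,0,-0.261,-0.015,0.02,0],[0,0,0,-0.379,-0.022,0.002,0],[0,0,0,-0.494,-0.028,-0.032,0],[0,0,0,-0.602,-0.034,-0.084,0]]]'

```text
clock: 18.02
position: [572.2, -49.8, 216.5]
tool_rot: [0.006, 0.687, 0.726, 0.004]
force: [7.1, 0.1, -3.4]
grip_width: 0.12
```

```bash
python3 arc.py 12 0.9 .75 .6 .45 .3 .15 0
```

```text
t 18.02 p [572.2 -49.8 216.5] yawx 1.6255 tilt [ 0.015 -0.002] F [ 7.1  0.1 -3.4] g 10.2 q [-0.05  0.34  0.11  1.79 -0.04  1.    0.13]
q 1.0700067011674048 r 161.27515992551426 -2.1655125905623582
0.9 [-0.11  -0.006 -0.081]
0.75 [-0.198 -0.011 -0.162]
0.6 [-0.273 -0.016 -0.256]
0.45 [-0.333 -0.019 -0.359]
0.3 [-0.377 -0.021 -0.471]
0.15 [-0.403 -0.023 -0.588]
0.0 [-0.412 -0.024 -0.707]
```

servo_tool --increments '[[[0,0.01,0,-0.11,-0.006,-0.081,0],[0,0.01,0,-0.198,-0.011,-0.162,0],[0,0.015,0,-0.273,-0.016,-0.256,0],[0,0.015,0,-0.333,-0.019,-0.359,0],[0,0.015,0,-0.377,-0.021,-0.471,0]]]'

```text
clock: 18.65
position: [497.6, -54.1, 122.9]
tool_rot: [0.003, 0.687, 0.726, 0.001]
force: [2.4, -0.9, 3.4]
grip_width: 0.116
```

```bash
python3 arc.py 12 .22 .15 .07 0 -.03
```

```text
t 18.65 p [497.6 -54.1 122.9] yawx 1.6255 tilt [ 0.006 -0.002] F [ 2.4 -0.9  3.4] g 9.9 q [-0.04  0.35  0.1   2.03 -0.05  0.76  0.15]
q 0.3046548406683444 r 159.54438314216276 -2.2535231065935717
0.22 [-0.02  -0.001 -0.065]
0.15 [-0.03  -0.002 -0.12 ]
0.07 [-0.037 -0.002 -0.183]
0.0 [-0.039 -0.002 -0.239]
-0.03 [-0.039 -0.002 -0.263]
```

servo_tool --increments '[[[0,0,0,-0.02,-0.001,-0.065,0],[0,0,0,-0.03,-0.002,-0.12,0],[0,0,0,-0.037,-0.002,-0.183,0],[0,0,0,-0.039,-0.002,-0.239,0],[0,0,0,-0.039,-0.002,-0.245,0]]]'

```text
clock: 19.27
position: [489.7, -54.6, 72.9]
tool_rot: [0.003, 0.687, 0.726, 0.001]
force: [0.7, -0.8, 2.4]
grip_width: 0.116
```

```bash
python3 arc.py 12 0 -.03
```

```text
t 19.27 p [489.7 -54.6  72.9] yawx 1.6256 tilt [ 0.005 -0.002] F [ 0.7 -0.8  2.4] g 9.9 q [-0.03  0.42  0.1   2.08 -0.06  0.64  0.17]
q -0.012838334631310715 r 160.12183684484634 -2.2350362305324523
0.0 [0.001 0.    0.01 ]
-0.03 [ 0.001  0.    -0.014]
```

servo_tool --increments '[[[0,0,0,0,0,-0.015,0],[0,0,0,0,0,-0.03,0],[0,0,0,0,0,-0.03,0]]]'

```text
clock: 19.65
position: [489.7, -54.6, 71.0]
tool_rot: [0.002, 0.688, 0.726, 0.001]
force: [-14.8, 0.4, 47.8]
grip_width: 0.114
```

```bash
python3 arc.py 12 0 -.03
```

```text
t 19.65 p [489.7 -54.6  71. ] yawx 1.6251 tilt [ 0.005 -0.001] F [-14.8   0.4  47.8] g 9.7 q [-0.02  0.43  0.09  2.08 -0.06  0.64  0.17]
q -0.02495470560313364 r 160.12206828249418 -2.248251059411704
0.0 [0.   0.   0.02]
-0.03 [ 0.001  0.    -0.004]
```

servo_tool --increments '[[[0,0,0,0,0,0.01,0.6],[0,0,0,0,0,0.01,0.6],[0,0,0,0,0,0.01,0.6],[0,0,0,0,0,0.3,0.6],[0,0,0,0,0,0.6,0.6]]]'

```text
clock: 20.27
position: [488.4, -54.5, 190.7]
tool_rot: [0.001, 0.688, 0.726, -0.0]
force: [1.8, 0.0, 0.2]
grip_width: 0.597
```

servo_tool --increments '[[[0,0,-0.1,0,-0.1,0.3,0.6],[0,0,-0.2,0,-0.3,0.6,0.6],[0,0,-0.3,0,-0.5,0.8,0.6],[0,0,-0.3,0,-0.5,0.8,0.6],[0,0,-0.3,0,-0.5,0.8,0.6]]]'

```text
clock: 20.9
position: [488.1, -154.1, 349.7]
tool_rot: [-0.0, 0.768, 0.64, -0.001]
force: [-0.6, -0.3, -1.9]
grip_width: 0.603
```

```bash
python3 - <<'E'
from dockfit import *
st();s,c=cap('wrist','w11.png'); X=cloud(s,c); np.save('w11.npy',X)
Q,m,n=fitframe(X,(460,720,-260,170)); print(len(Q),m,n,np.arccos(n[2]))
E
```

```text
t 20.9 p [ 488.1 -154.1  349.7] yawx 1.3897 tilt [-0.001 -0.001] F [-0.6 -0.3 -1.9] g 51.2 q [ 0.05  0.12  0.22  1.76 -0.03  1.27  0.1 ]
13269 [ 576.48868023 -115.5179133    91.61672301] [-0.00752544 -0.0044531   0.99996177] 0.00874439219380836
```

View pics/w11.png

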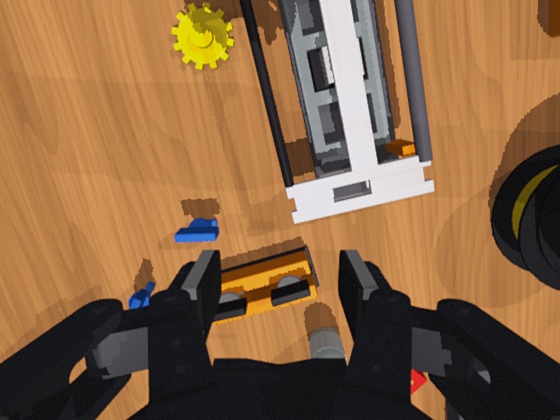

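servo_tool --increments '[[[0,0,-0.2,-0.1,-0.2,0,0.6],[0,0,-0.4,-0.2,-0.4,-0.1,0.6],[0,0,-0.6,-0.3,-0.6,-0.2,0.6],[0,0,-0.8,-0.315,-0.88,-0.35,0.6],[0,0,-1,-0.315,-0.88,-0.5,0.6]]]'

```text
clock: 21.58
position: [422.8, -332.0, 246.5]
tool_rot: [-0.001, 0.956, 0.294, -0.002]
force: [0.4, 1.4, 0.2]
grip_width: 0.599
```

servo_tool --increments '[[[0,0,-0.2,0,0,0,0.6],[0,0,-0.4,0,0,0,0.6],[0,0,-0.6,0,0,0,0.6],[0,0,-0.6,0,0,0,0.6],[0,0,-0.6,0,0,0,0.6]]]'

```text
clock: 22.2
position: [422.8, -330.8, 245.5]
tool_rot: [-0.002, 0.998, 0.065, -0.003]
force: [0.4, 0.8, -0.5]
grip_width: 0.6
```

```bash
python3 - <<'E'
from fit import *
st();s,c=cap('wrist','w12.png'); X=cloud(s,c); np.save('w12.npy',X)
for o in [(470,-324),(381,-335)]:
    Q=reg(X,o[0]-38,o[0]+38,o[1]-30,o[1]+30,71,90); print(len(Q),rect(Q),np.median(Q[:,2]))
E
```

```text
t 22.2 p [ 422.8 -330.8  245.5] yawx 0.1296 tilt [-0.006  0.004] F [ 0.4  0.8 -0.5] g 51.0 q [ 0.19  0.28  0.51  1.84 -0.15  1.07 -0.68]
845 (array([ 471.3, -326. ]), array([53.3, 11.9]), 8.8) 79.01894651701963
697 (array([ 381.2, -336.6]), array([53.7, 11.9]), 3.94) 79.0112296145864
```

View pics/w12.png

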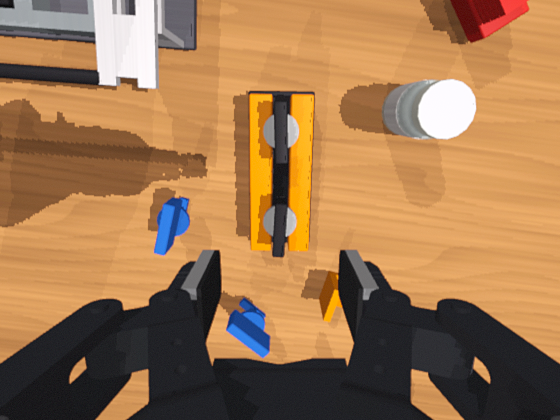

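servo_tool --increments '[[[-0.005,-0.008,0.03,0.1,0.024,-0.2,0.4],[-0.005,-0.008,0.03,0.2425,0.024,-0.4,0.4],[-0.005,-0.008,0.03,0.2425,0.024,-0.6,0.4],[-0.005,-0.008,0.03,0.2425,0.024,-0.6,0.4],[-0.005,-0.008,0.03,0.2425,0.024,-0.6,0.4]]]'

```text
clock: 22.88
position: [471.5, -327.1, 126.9]
tool_rot: [0.001, 0.997, 0.076, 0.001]
force: [0.2, -0.2, 0.1]
grip_width: 0.397
```

```bash
python3 - <<'E'
from fit import *
st()
E
```

```text
t 22.88 p [ 471.5 -327.1  126.9] yawx 0.1522 tilt [ 0.002 -0.001] F [ 0.2 -0.2  0.1] g 33.7 q [ 0.21  0.49  0.44  1.86 -0.27  0.85 -0.63]
```

servo_tool --increments '[[[0,0,0,0,0.005,-0.2,0.4],[0,0,0,0,0.005,-0.36,0.4],[0,0,0,0,0.005,-0.37,0.4],[0,0,0,0,0.005,-0.37,0.4],[0,0,0,0,0.005,-0.37,0.2]]]' --force 60

```text
clock: 23.5
position: [472.8, -327.1, 55.1]
tool_rot: [0.002, 0.997, 0.076, 0.002]
force: [-1.5, 0.2, -0.5]
grip_width: 0.213
```

servo_tool --increments '[[[0,0,0,0,0,0,0],[0,0,0,0,0,0,0],[0,0,0,0,0,0,0]]]' --force 60

```text
clock: 23.88
position: [473.1, -327.2, 55.4]
tool_rot: [0.002, 0.997, 0.076, 0.003]
force: [0.4, 0.4, 2.5]
grip_width: 0.131
```

```bash
python3 - <<'E'
from fit import *
st();cap('wrist','w13.png')
E
```

```text
t 23.88 p [ 473.1 -327.2   55.4] yawx 0.1522 tilt [ 0.005 -0.003] F [0.4 0.4 2.5] g 11.1 q [ 0.25  0.59  0.39  1.89 -0.34  0.71 -0.58]
```

View pics/w13.png

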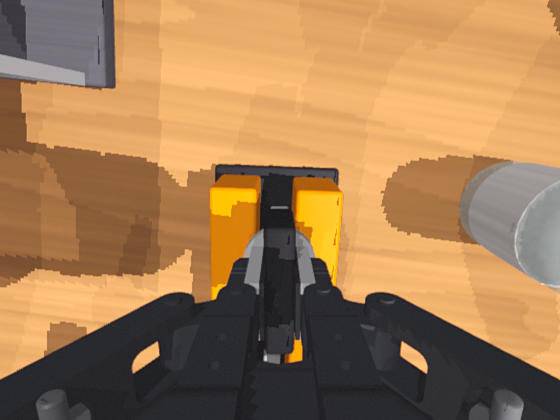

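servo_tool --increments '[[[0,0,0,0,0,0.15,0],[0,0,0,0,0,0.4,0],[0,0,0,0,0,0.65,0],[0,0,-0.06,0.1,0.15,0.65,0],[0,0,-0.12,0.2,0.4,0.65,0]]]'

```text
clock: 24.55
position: [513.4, -248.7, 186.5]
tool_rot: [0.003, 1.0, 0.026, 0.004]
force: [0.5, 1.1, -1.0]
grip_width: 0.125
```

```bash
cat > tool.py <<'E'
from fit import *
import sys
st();s,c=cap('wrist',sys.argv[1]); X=cloud(s,c); np.save(sys.argv[1][:-4]+'.npy',X); M=T(s)
L=(X-M[:3,3])@M[:3,:3]; Q=L.reshape(-1,3)
Q=Q[(abs(Q[:,0])<45)&(abs(Q[:,1])<8)&(Q[:,2]>-40)&(Q[:,2]<-12)]
# handle top: z around -(8.6+15)
print(np.histogram(Q[:,2],bins=14,range=(-40,-12))[0])
h=Q[abs(Q[:,2]-np.median(Q[:,2]))<3]; print('handle top z',np.median(h[:,2]),'x range',np.percentile(h[:,0],[1,99]),'y',np.percentile(h[:,1],[1,99]))
f=h[h[:,0]>12]; print('front part',len(f),f[:,0].max(),np.percentile(f[:,0],99.5),'y mid',np.percentile(f[:,1],[1,99]), np.polyfit(f[:,0],f[:,1],1))
E
python3 tool.py w14.png
```

```text
t 24.55 p [ 513.4 -248.7  186.5] yawx 0.052 tilt [ 0.007 -0.005] F [ 0.5  1.1 -1. ] g 10.6 q [ 0.02  0.4   0.48  1.83 -0.22  0.95 -0.92]
[  76  555   90   74   44   65   80  906 2842  148   69   69   60   59]
handle top z -23.53643891711734 x range [-26.5962496   25.73488851] y [-5.6599696   6.92221686]
front part 1181 26.209518164779094 26.051135658716994 y mid [-4.64343897  6.90104285] [-0.00334829  1.16969508]
```

View pics/w14.png

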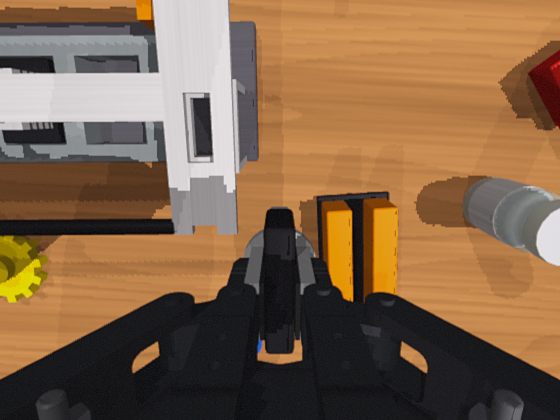

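```bash
cat > slot.py <<'E'
from fit import *
import sys
X=np.load(sys.argv[1]); sg=float(sys.argv[2])
a=.057; ex=np.array([np.cos(a),np.sin(a)]); ey=np.array([-ex[1],ex[0]]); o=np.array([579.5,-47.2])
D=np.dstack([(X[...,:2]-o)@ex,(X[...,:2]-o)@ey,X[...,2]])
P=D.reshape(-1,3);P=P[(abs(P[:,0]+20)<60)&(abs(P[:,1]-sg*145)<40)]
top=P[(P[:,2]>87)&(P[:,2]<96)]; br=P[(P[:,2]>76)&(P[:,2]<84)]
print('frame z',np.median(top[:,2]))
def gap(t,ax,other,lim,c):
    q=t[abs(t[:,other]-c)<lim]; v=q[:,ax]; cc=(-20,sg*145)[ax]
    lo=v[v<cc];hi=v[v>cc]; 
    return np.round([np.percentile(lo,99) if len(lo) else np.nan,np.percentile(hi,1) if len(hi) else np.nan, ],1), len(q)
print('frame opening x',gap(top,0,1,5,sg*145),'y',gap(top,1,0,12,-20))
print('bridge slot x',gap(br,0,1,5,sg*145),'y',gap(br,1,0,12,-20))
# outline of top arm
print('arm y',np.percentile(top[:,1],[1,99]),'x',np.percentile(top[:,0],[1,99]))
cx=np.isfinite(D[...,0]); 
img=np.zeros((240,160),np.uint8)
for p in P:
    i=int((60-(p[0]+20))*2);j=int((40-(p[1]-sg*145))*2)
    if 0<=i<240 and 0<=j<160: img[i,j]=max(img[i,j],int(np.clip(p[2],1,120)*2))
cv2.imwrite('pics/'+sys.argv[3],cv2.resize(img,None,fx=2.4,fy=2.4,interpolation=0))
E
python3 slot.py w14.npy -1 sl1.png;python3 slot.py w11.npy -1 sl2.png
```

```text
frame z 91.13142823734114
frame opening x (array([-43.3,   3.1]), 1731) y (array([-154., -136.]), 1929)
bridge slot x (array([-40.7,   0.4]), 127) y (array([-167.5, -138.1]), 346)
arm y [-167.77426376 -106.62510435] x [-78.50422371  38.99269456]
frame z 91.12424087301696
frame opening x (array([-43.4,   2.9]), 520) y (array([-154.1, -136.2]), 592)
bridge slot x (array([-40.6,   0.4]), 36) y (array([-151.9, -122.9]), 112)
arm y [-167.86653349 -106.64583107] x [-78.83159941  38.76806901]
```

View pics/sl1.png

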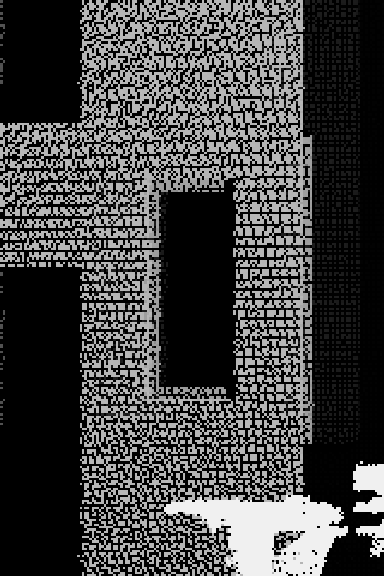

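servo_tool --increments '[[[0.006,0.009,0.006,0.1,0.1,0,0],[0.006,0.009,0.006,0.2,0.2,0,0],[0.006,0.009,0.006,0.274,0.283,-0.05,0],[0.006,0.009,0.006,0.274,0.283,-0.1,0],[0.006,0.009,0.006,0.274,0.283,-0.1,0]]]'

```text
clock: 25.22
position: [570.0, -181.7, 163.4]
tool_rot: [-0.003, 0.999, 0.033, -0.002]
force: [-1.2, -0.0, 0.2]
grip_width: 0.125
```

```bash
python3 tool.py w15.png
```

```text
t 25.23 p [ 570.  -181.7  163.4] yawx 0.0652 tilt [-0.004  0.007] F [-1.2 -0.   0.2] g 10.6 q [-0.07  0.48  0.44  1.77 -0.25  0.96 -1.03]
[  96  539   80   81   36   74   71  969 2783  142   79   65   63   55]
handle top z -23.57540756923512 x range [-26.75000814  25.62490502] y [-5.82406795  6.91125305]
front part 1179 26.1967175040267 25.927028207154898 y mid [-4.6435716   6.89314929] [-0.01452715  1.4095446 ]
```

View pics/w15.png

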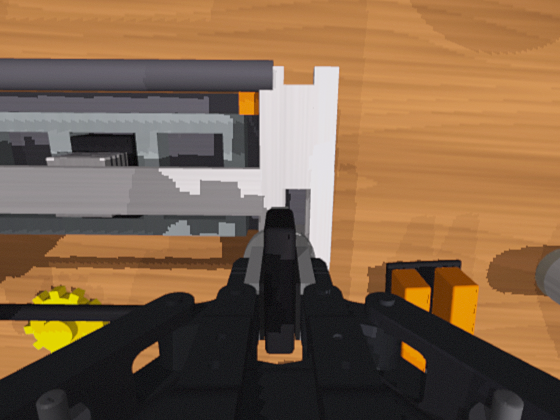

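servo_tool --increments '[[[-0.009,-0.005,-0.01,-0.009,-0.052,0,0],[-0.009,-0.005,-0.01,-0.009,-0.052,0,0],[-0.009,-0.005,-0.01,-0.009,-0.052,0,0],[-0.009,-0.005,-0.01,-0.009,-0.052,0,0]]]'

```text
clock: 25.78
position: [568.7, -192.5, 164.4]
tool_rot: [0.0, 1.0, 0.028, 0.001]
force: [-0.1, -0.2, -0.3]
grip_width: 0.128
```

```bash
python3 tool.py w16.png; python3 slot.py w16.npy -1 sl3.png
```

```text
t 25.77 p [ 568.7 -192.5  164.4] yawx 0.0566 tilt [ 0.002 -0.   ] F [-0.1 -0.2 -0.3] g 10.9 q [-0.06  0.48  0.44  1.77 -0.25  0.95 -1.03]
[  73  561   91   65   44   70   74  939 2819  145   65   70   66   59]
handle top z -23.553633776680662 x range [-26.71175967  25.60031705] y [-5.81493458  6.9208669 ]
front part 1188 26.29904232275125 26.071486694457608 y mid [-4.65953837  6.88484363] [-0.01282903  1.35338717]
frame z 91.14624660231325
frame opening x (array([nan, 3.3]), 957) y (array([-154.3, -135.6]), 1614)
bridge slot x (array([nan, 0.2]), 15) y (array([-152. , -137.9]), 161)
arm y [-167.43947326 -106.03642286] x [-32.46464305  39.19431911]
```

View pics/w16.png

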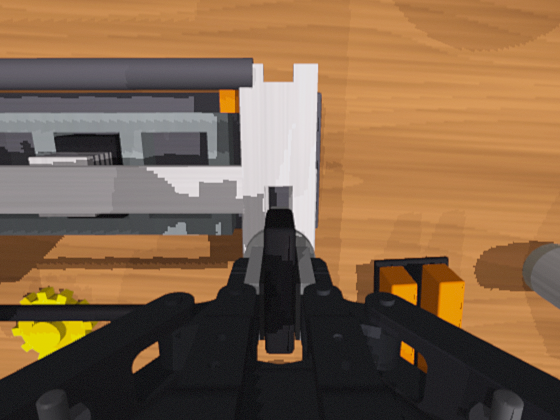

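servo_tool --increments '[[[0,0,0,-0.003,0.002,-0.05,0],[0,0,0,-0.003,0.002,-0.1,0],[0,0,0,-0.003,0.002,-0.14,0],[0,0,0,-0.003,0.002,-0.18,0],[0,0,0,-0.003,0.002,-0.22,0]]]'

```text
clock: 26.45
position: [568.0, -192.1, 119.6]
tool_rot: [0.0, 1.0, 0.028, 0.001]
force: [0.1, 0.2, -1.2]
grip_width: 0.126
```

```bash
python3 -c "
from fit import *
st()"
```

```text
t 26.45 p [ 568.  -192.1  119.6] yawx 0.0568 tilt [ 0.001 -0.001] F [ 0.1  0.2 -1.2] g 10.7 q [-0.04  0.54  0.42  1.8  -0.28  0.87 -1.  ]
```

Head is into the slot with no contact. Continue to the collar.

servo_tool --increments '[[[0,0,0,0,0,-0.03,0],[0,0,0,0,0,-0.06,0],[0,0,0,0,0,-0.08,0],[0,0,0,0,0,-0.088,0],[0,0,0,0,0,-0.088,0]]]'

```text
clock: 27.08
position: [568.2, -192.1, 102.4]
tool_rot: [0.0, 1.0, 0.028, 0.001]
force: [-0.6, 0.7, 2.2]
grip_width: 0.124
```

```bash
python3 -c "
from fit import *
st()"
```

```text
t 27.07 p [ 568.2 -192.1  102.4] yawx 0.0567 tilt [ 0.002 -0.   ] F [-0.6  0.7  2.2] g 10.5 q [-0.03  0.56  0.41  1.81 -0.29  0.83 -0.99]
```

servo_tool --increments '[[[0,0,0.2,0,0,0,0],[0,0,0.4,0,0,0,0],[0,0,0.6,0,0,0,0],[0,0,0.8,0,0,0,0],[0,0,1,0,0,0,0]]]'

```text
clock: 27.7
position: [568.4, -192.3, 102.5]
tool_rot: [0.0, 0.912, 0.411, 0.001]
force: [0.1, -0.2, -0.6]
grip_width: 0.124
```

servo_tool --increments '[[[0,0,0.2,0,0,0,0],[0,0,0.4,0,0,0,0],[0,0,0.6,0,0,0,0],[0,0,0.8,0,0,0,0],[0,0,1,0,0,0,0]]]'

```text
clock: 28.32
position: [568.5, -192.5, 102.6]
tool_rot: [0.0, 0.683, 0.73, 0.001]
force: [-0.1, -0.0, -0.4]
grip_width: 0.124
```

```bash
python3 -c "
from fit import *
st();cap('wrist','w17.png')"
```

```text
t 28.32 p [ 568.5 -192.5  102.6] yawx 1.6376 tilt [0.001 0.001] F [-0.1 -0.  -0.4] g 10.6 q [ 0.26  0.53  0.03  1.79 -0.02  0.82  0.37]
```

View pics/w17.png

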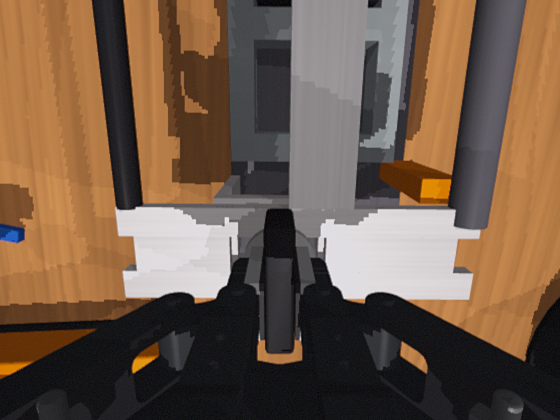

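servo_tool --increments '[[[0,0,0,0,0,0,0.35],[0,0,0,0,0,0,0.35],[0,0,0,0,0,0.1,0.35],[0,0,0,0,0,0.35,0.35],[0,0,0,0,0,0.6,0.4]]]'

```text
clock: 29.0
position: [568.2, -192.3, 223.6]
tool_rot: [-0.0, 0.682, 0.732, 0.001]
force: [0.8, -0.4, 0.9]
grip_width: 0.396
```

servo_tool --increments '[[[0,0,-0.2,-0.15,-0.15,0.05,0.4],[0,0,-0.4,-0.3,-0.3,0.1,0.4],[0,0,-0.6,-0.5,-0.45,0.1,0.4],[0,0,-0.8,-0.7,-0.6,0.1,0.4],[0,0,-1,-0.85,-0.7,0.1,0.4]]]'

```text
clock: 29.62
position: [396.2, -333.9, 244.0]
tool_rot: [0.0, 0.912, 0.411, 0.001]
force: [1.1, 0.1, 0.5]
grip_width: 0.396
```

servo_tool --increments '[[[0,0,-0.2,0,0,0,0.4],[0,0,-0.4,0,0,0,0.4],[0,0,-0.6,0,0,0,0.4],[0,0,-0.8,0,0,0,0.4],[0,0,-1,0,0,0,0.4]]]'

```text
clock: 30.25
position: [396.4, -333.8, 244.3]
tool_rot: [0.001, 1.0, 0.027, 0.001]
force: [-0.4, -0.1, 0.4]
grip_width: 0.403
```

```bash
python3 - <<'E'
from fit import *
st();s,c=cap('wrist','w18.png'); X=cloud(s,c); np.save('w18.npy',X)
for o in [(381,-335)]:
    Q=reg(X,o[0]-38,o[0]+38,o[1]-30,o[1]+30,71,90); print(len(Q),rect(Q),np.median(Q[:,2]))
E
```

```text
t 30.25 p [ 396.4 -333.8  244.3] yawx 0.0547 tilt [ 0.002 -0.002] F [-0.4 -0.1  0.4] g 34.2 q [ 0.33  0.23  0.37  1.89 -0.09  1.04 -0.78]
744 (array([ 380.9, -336.2]), array([53.8, 11.8]), 3.37) 78.97753608323168
```

View pics/w18.png

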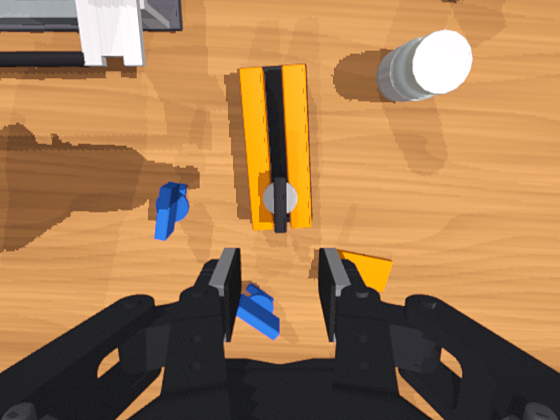

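servo_tool --increments '[[[0,0,0.006,-0.04,-0.007,-0.2,0.4],[0,0,0.006,-0.078,-0.007,-0.4,0.4],[0,0,0.006,-0.078,-0.007,-0.57,0.4],[0,0,0.006,-0.078,-0.007,-0.57,0.4],[0,0,0.006,-0.078,-0.007,-0.57,0.4]]]'

```text
clock: 30.92
position: [381.5, -335.8, 131.4]
tool_rot: [0.001, 1.0, 0.027, 0.002]
force: [-0.0, -1.0, 0.8]
grip_width: 0.396
```

```bash
python3 -c "
from fit import *
st()"
```

```text
t 30.93 p [ 381.5 -335.8  131.4] yawx 0.054 tilt [ 0.003 -0.003] F [-0.  -1.   0.8] g 33.7 q [ 0.38  0.36  0.35  2.02 -0.17  0.79 -0.69]
```

servo_tool --increments '[[[0,0,0.008,-0.002,0.002,-0.2,0.4],[0,0,0.008,-0.005,0.002,-0.37,0.4],[0,0,0.008,-0.005,0.002,-0.39,0.4],[0,0,0.008,-0.005,0.002,-0.39,0.4],[0,0,0.008,-0.005,0.002,-0.39,0.2]]]' --force 60

```text
clock: 31.55
position: [381.8, -336.5, 55.2]
tool_rot: [0.002, 1.0, 0.03, 0.003]
force: [-0.2, 0.4, -0.3]
grip_width: 0.206
```

servo_tool --increments '[[[0,0,0,0,0,0,0],[0,0,0,0,0,0,0],[0,0,0,0,0,0,0]]]'

```text
clock: 31.92
position: [382.1, -336.6, 55.6]
tool_rot: [0.002, 1.0, 0.03, 0.003]
force: [-0.2, 0.2, 3.5]
grip_width: 0.124
```

servo_tool --increments '[[[0,0,0,0,0,0.15,0],[0,0,0,0,0,0.4,0],[0,0,0,0,0,0.7,0],[0,0,0,0.05,0.05,0.8,0],[0,0,0,0.1,0.1,0.8,0]]]'

```text
clock: 32.55
position: [403.4, -316.9, 217.2]
tool_rot: [0.003, 1.0, 0.03, 0.005]
force: [0.3, -0.1, -0.8]
grip_width: 0.132
```

```bash
python3 tool.py w19.png
```

```text
t 32.55 p [ 403.4 -316.9  217.2] yawx 0.0601 tilt [ 0.01  -0.006] F [ 0.3 -0.1 -0.8] g 11.2 q [ 0.3   0.24  0.37  1.94 -0.11  0.97 -0.8 ]
[  72  561   88   68   44   69   75  668 3039  189   70   68   60   60]
handle top z -23.41729717554617 x range [-26.25622338  25.9581961 ] y [-5.90661854  6.91847253]
front part 1208 26.690012788467214 26.2976071606552 y mid [-4.65358876  6.90463343] [0.00361624 1.04773556]
```

View pics/w19.png

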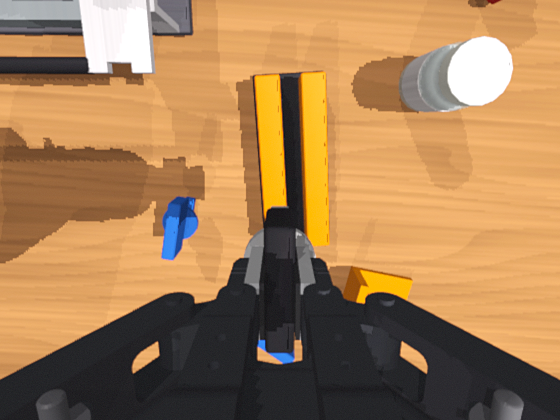

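servo_tool --increments '[[[0.008,0.013,0,0.06,0.23,0,0],[0.008,0.013,0,0.12,0.46,0,0],[0.008,0.013,0,0.18,0.69,0,0],[0.008,0.013,0,0.24,0.92,0,0],[0.008,0.013,0,0.24,0.92,0,0]]]'

```text
clock: 33.22
position: [452.0, -125.4, 213.3]
tool_rot: [-0.002, 0.999, 0.035, -0.003]
force: [-0.7, -0.0, -1.4]
grip_width: 0.125
```

servo_tool --increments '[[[0,0,0,0.06,0.23,0,0],[0,0,0,0.12,0.46,-0.05,0],[0,0,0,0.18,0.69,-0.1,0],[0,0,0,0.24,0.88,-0.1,0],[0,0,0,0.24,0.88,-0.1,0]]]'

```text
clock: 33.85
position: [499.5, 53.4, 191.3]
tool_rot: [-0.003, 0.999, 0.038, -0.004]
force: [0.5, -0.3, -1.7]
grip_width: 0.126
```

servo_tool --increments '[[[0,0,0,0,0,0,0],[0,0,0,0,0,0,0]]]'

```text
clock: 34.1
position: [498.7, 51.8, 190.5]
tool_rot: [-0.002, 0.999, 0.037, -0.005]
force: [-0.0, -0.7, -1.2]
grip_width: 0.127
```

```bash
python3 tool.py w20.png; python3 slot.py w20.npy 1 sl4.png
```

```text
t 34.1 p [498.7  51.8 190.5] yawx 0.0742 tilt [-0.01   0.004] F [-0.  -0.7 -1.2] g 10.8 q [-0.25  0.26  0.11  1.97 -0.04  0.93 -1.61]
[  91  542   88   79   37   74   69  720 3007  165   74   67   65   53]
handle top z -23.464443343710393 x range [-26.32079382  25.91231074] y [-5.82149679  6.91889905]
front part 1204 26.608001156753076 26.34362809126365 y mid [-4.63950205  6.89694702] [0.00858595 0.97119183]
frame z 91.14301047945318
frame opening x (array([-43.4,   2.5]), 1680) y (array([136. , 153.9]), 1832)
bridge slot x (array([-40.9,   0.2]), 122) y (array([138.1, 151.9]), 282)
arm y [106.57302536 167.6584011 ] x [-78.60448429  39.04160624]
```

View pics/w20.png

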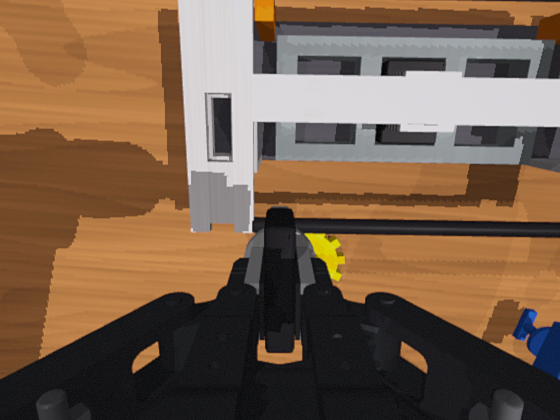

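View pics/sl4.png

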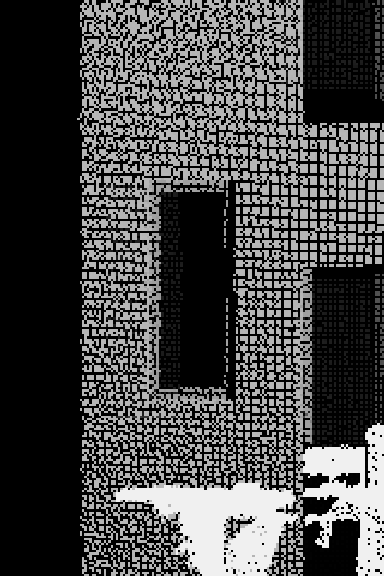

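servo_tool --increments '[[[-0.005,-0.013,-0.022,0.1,0.1,0,0],[-0.005,-0.013,-0.022,0.2,0.2,-0.05,0],[-0.005,-0.013,-0.022,0.2625,0.2285,-0.1,0],[-0.005,-0.013,-0.022,0.2625,0.2285,-0.125,0],[-0.005,-0.013,-0.022,0.2625,0.2285,-0.125,0]]]'

```text
clock: 34.78
position: [550.3, 96.0, 165.1]
tool_rot: [0.0, 1.0, 0.028, -0.001]
force: [0.3, -0.1, -0.3]
grip_width: 0.125
```

servo_tool --increments '[[[0,0,0,0,0,0,0]]]'

```text
clock: 34.9
position: [550.0, 95.1, 165.3]
tool_rot: [0.0, 1.0, 0.027, -0.001]
force: [0.0, -0.2, -0.8]
grip_width: 0.124
```

```bash
python3 tool.py w21.png; python3 slot.py w21.npy 1 sl5.png
```

```text
t 34.9 p [550.   95.1 165.3] yawx 0.0542 tilt [-0.002 -0.001] F [ 0.  -0.2 -0.8] g 10.5 q [-0.3   0.38  0.09  1.86 -0.04  0.9  -1.7 ]
[  75  561   82   75   41   75   78  703 2990  197   71   66   57   56]
handle top z -23.42608379439823 x range [-26.18530481  25.90232626] y [-5.80170894  6.90919602]
front part 1203 26.40876938873162 26.326130962976535 y mid [-4.66386053  6.8875217 ] [0.01268936 0.86306178]
frame z 91.1765838284479
frame opening x (array([nan, 3.2]), 957) y (array([135.7, 154.1]), 1662)
bridge slot x (array([nan, 0.2]), 15) y (array([138.2, 152.3]), 214)
arm y [106.11589916 167.76686459] x [-36.37298852  39.01419352]
```

View pics/w21.png

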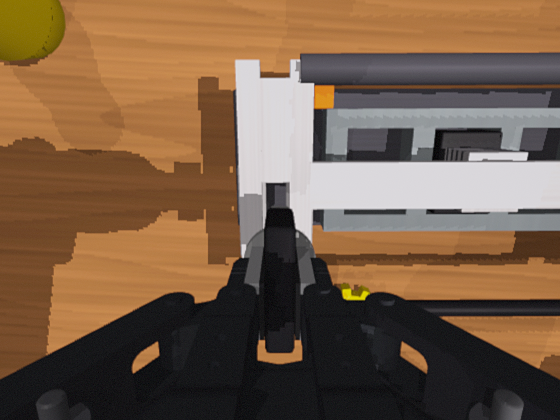

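servo_tool --increments '[[[0,-0.002,0.004,0.006,0.012,-0.02,0],[0,-0.002,0.004,0.006,0.012,-0.03,0],[0,-0.002,0.004,0.006,0.012,-0.03,0],[0,-0.002,0.004,0.006,0.012,-0.03,0]]]'

```text
clock: 35.45
position: [551.1, 97.4, 159.3]
tool_rot: [0.0, 1.0, 0.029, -0.0]
force: [0.4, -0.1, -0.9]
grip_width: 0.122
```

```bash
python3 -c "
from fit import *
st()"
```

```text
t 35.45 p [551.1  97.4 159.3] yawx 0.0572 tilt [-0.    -0.001] F [ 0.4 -0.1 -0.9] g 10.3 q [-0.3   0.39  0.09  1.86 -0.04  0.89 -1.7 ]
```

Spot on. Descend.

servo_tool --increments '[[[0,0,0,0,0,-0.04,0],[0,0,0,0,0,-0.08,0],[0,0,0,0,0,-0.12,0],[0,0,0,0,0,-0.16,0],[0,0,0,0,0,-0.2,0]]]'

```text
clock: 36.08
position: [551.0, 97.4, 118.6]
tool_rot: [0.0, 1.0, 0.029, -0.0]
force: [-0.0, 0.5, -1.1]
grip_width: 0.124
```

```bash
python3 -c "
from fit import *
st()"
```

```text
t 36.08 p [551.   97.4 118.6] yawx 0.0573 tilt [-0.001 -0.001] F [-0.   0.5 -1.1] g 10.6 q [-0.29  0.45  0.09  1.89 -0.05  0.81 -1.69]
```

servo_tool --increments '[[[0,0,0,0,0,-0.03,0],[0,0,0,0,0,-0.06,0],[0,0,0,0,0,-0.075,0],[0,0,0,0,0,-0.083,0],[0,0,0,0,0,-0.083,0]]]'

```text
clock: 36.7
position: [551.0, 97.4, 102.5]
tool_rot: [0.0, 1.0, 0.029, -0.0]
force: [-1.6, -0.7, 3.8]
grip_width: 0.125
```

servo_tool --increments '[[[0,0,0.2,0,0,0,0],[0,0,0.4,0,0,0,0],[0,0,0.6,0,0,0,0],[0,0,0.8,0,0,0,0],[0,0,1,0,0,0,0]]]'

```text
clock: 37.33
position: [551.2, 97.4, 102.7]
tool_rot: [0.001, 0.912, 0.411, 0.0]
force: [0.3, -0.2, -0.4]
grip_width: 0.126
```

servo_tool --increments '[[[0,0,0.2,0,0,0,0],[0,0,0.4,0,0,0,0],[0,0,0.6,0,0,0,0],[0,0,0.8,0,0,0,0],[0,0,1,0,0,0,0]]]'

```text
clock: 37.95
position: [551.5, 97.3, 102.8]
tool_rot: [0.001, 0.683, 0.73, 0.001]
force: [-0.1, 0.3, -1.2]
grip_width: 0.124
```

```bash
python3 -c "
from fit import *
st();cap('wrist','w22.png')"
```

```text
t 37.95 p [551.5  97.3 102.8] yawx 1.638 tilt [ 0.002 -0.   ] F [-0.1  0.3 -1.2] g 10.6 q [ 0.    0.49 -0.28  1.89  0.19  0.79 -0.31]
```

View pics/w22.png

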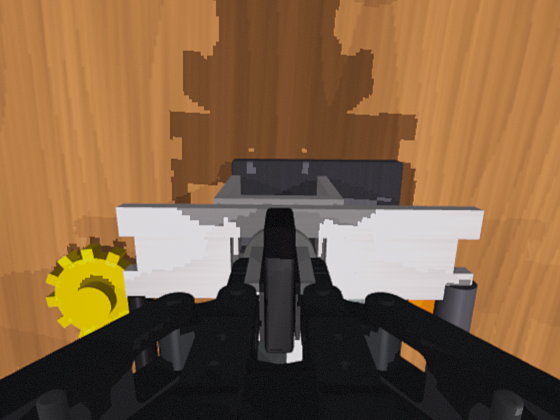

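Handle lies across the arm. Release, rise and back away for a final look.

servo_tool --increments '[[[0,0,0,0,0,0,0.35],[0,0,0,0,0,0,0.35],[0,0,0,0,0,0.1,0.35],[0,0,0,0,0,0.35,0.35],[0,0,0,0,0,0.6,0.4]]]'

```text
clock: 38.62
position: [551.2, 97.3, 223.8]
tool_rot: [0.0, 0.681, 0.732, 0.0]
force: [1.4, 0.6, 0.4]
grip_width: 0.405
```

servo_tool --increments '[[[0,0,-0.2,-0.1,-0.15,0.25,0.4],[0,0,-0.4,-0.2,-0.3,0.5,0.4],[0,0,-0.6,-0.3,-0.5,0.8,0.4],[0,0,-0.8,-0.3,-0.7,0.8,0.4],[0,0,-1,-0.3,-0.72,0.8,0.4]]]'

```text
clock: 39.25
position: [491.3, -50.9, 385.9]
tool_rot: [0.002, 0.912, 0.409, 0.002]
force: [0.8, 1.2, -0.4]
grip_width: 0.396
```

servo_tool --increments '[[[0,0,-0.2,0,0,0,0.4],[0,0,-0.4,0,0,0,0.4],[0,0,-0.6,0,0,0,0.4],[0,0,-0.8,0,0,0,0.4],[0,0,-1,0,0,0,0.4]]]'

```text
clock: 39.88
position: [491.2, -50.7, 386.1]
tool_rot: [0.003, 1.0, 0.026, 0.001]
force: [0.3, -0.4, -0.2]
grip_width: 0.4
```

```bash
python3 - <<'E'
from dockfit import *
st();s,c=cap('wrist','w23.png'); X=cloud(s,c)
a=.057; ex=np.array([np.cos(a),np.sin(a)]); ey=np.array([-ex[1],ex[0]]); o=np.array([579.5,-47.2])
P=X.reshape(-1,3);D=np.c_[(P[:,:2]-o)@ex,(P[:,:2]-o)@ey,P[:,2]]
for sg in (1,-1):
    q=D[(abs(D[:,0]+20)<45)&(abs(D[:,1]-sg*145)<45)&(D[:,2]>115)&(D[:,2]<140)];print(sg,len(q),rect(q),np.median(q[:,2]))
P2=X.reshape(-1,3);Q,m,n=fitframe(X,(460,720,-240,150));print('frame tilt',np.arccos(n[2]),n,m[2])
q=D[(abs(D[:,0])<40)&(abs(D[:,1])<40)&(D[:,2]>70)&(D[:,2]<85)];print('cart',len(q),rect(q) if len(q)>5 else '',np.median(q[:,2]))
cap('top','t3.png');cap('scene','s3.png')
E
```

```text
t 39.88 p [491.2 -50.7 386.1] yawx 0.0515 tilt [ 0.002 -0.005] F [ 0.3 -0.4 -0.2] g 34.0 q [ 0.16  0.07 -0.13  1.73  0.01  1.34 -1.48]
1 551 (array([-20.1, 142.6]), array([11.9, 53.3]), 0.18) 125.96718621341466
-1 549 (array([ -19.7, -146. ]), array([53.6, 11.9]), 89.99) 125.73690151601306
frame tilt 0.004613463262404044 [-4.54909335e-03 -7.67881482e-04  9.99989358e-01] 91.52911635217019
cart 238 (array([-1.2, -0.6]), array([40.2, 37.9]), 0.15) 80.12159998976131
```

View pics/w23.png

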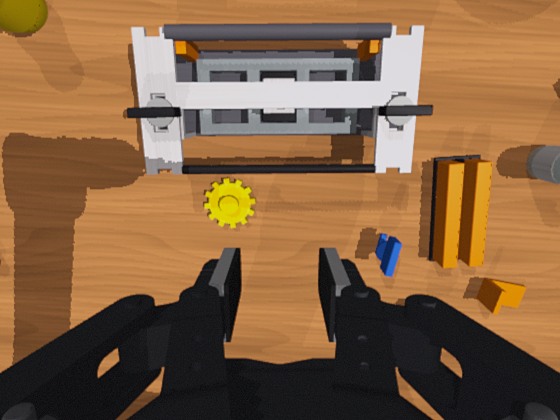

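View pics/s3.png

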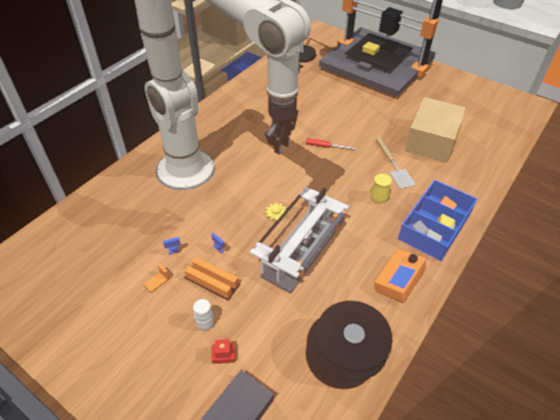

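View pics/t3.png

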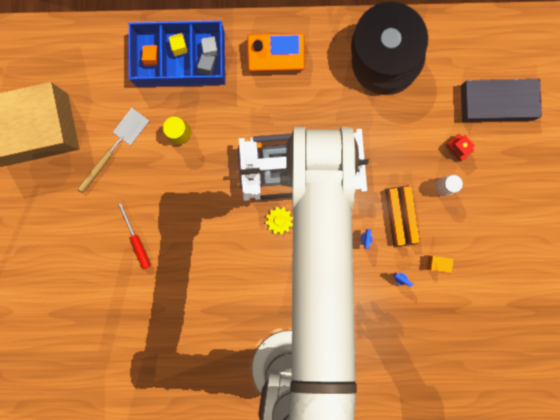

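```bash
python3 -c "
from cell import manip
print(manip.job_done())"
```

```text
the job is handed in; nothing more can be done
None
```

The job is done and handed in at about 40 s on the robot's clock. I swung the frame open to about 1.8 rad and seated the cartridge in the middle pocket. I then shut the frame and locked it with both T-bolts, each through its slot with the collar down and given a quarter turn. I found only one cartridge on the bench in the pictures; I left the red look-alike and the blue bolts alone.

My last checks, from the wrist camera with the robot clear of everything:

| Item | Measured | Limit |
|---|---|---|
| Cartridge, sideways from pocket centre | about 1.3 mm | 7 mm |
| Cartridge top height | 80.1 mm | 80 mm when seated |
| Frame angle | about 0.005 rad | under 0.07 rad |
| Bolts, sideways from slot centre | 2.4 mm and 1.0 mm | 8 mm |
| Bolt collars | down on the frame, within about 0.5 mm | 5 mm |
| Bolt heads | square across the slots, within 0.01 rad | 0.35 rad |

The bystanders look unmoved when comparing the first and last pictures; I did not measure them. No check failed. The first attempt to turn the gripper ran to the last joint's range limit (q7 about -2.56 of ±2.57), so I turned it the other way.

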